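# Open the tool chest past its safety catch and put the tools away by kind

## Task

The tool chest's lid has popped up but a sprung safety catch hidden under its front edge still holds it: push the catch aside while lifting, without forcing it, and swing the lid fully open. Then put the wrench and the chisel in the chest, each lying in the bay that already holds a tool of its kind. Leave the tin, the brush and the grinding disc where they are.

Things in the scene. Friction and masses are not known exactly. Their poses are not given: they have to be found in the camera images.
- chest: Grey steel chest fixed to the bench: open box on a 25 mm plinth, 160 mm deep (x), 300 wide (y), rim 110 above the bench; walls 4 mm, one dividing wall along y = 0, its top 74 above the bench: two bays of 152 x 144 mm, inner floor 29 mm above the bench. Origin: centre of its underside. Its front faces its own -x, towards the robot. The lid is hinged along the far top edge and overhangs the front wall by 48 mm.
- lid (a joint): Lid angle (rad): 0 = popped up, sloping 0.12 rad up to the front; grows to a stop at 1.75, a little past upright. Sheet 210 mm from hinge to front edge, 312 wide, 5 thick, 0.4 kg; the front edge is a slippery nylon bead of 4 mm radius. The stiff hinge stays where left; lifting takes about 5 N at the edge. The engaged catch stops the lid at about 0.02; beyond 0.12 the lid is clear of it.
- lid_hinge (a point): Middle of the hinge line, at the far top edge of the chest, 115 mm above the bench and 80 mm beyond its centre; the line runs along the chest's y. Turns with the lid: the lid runs from it along the point's -x.
- lid_edge (a point): Middle of the underside of the lid's raised front edge; moves with the lid. About 140 mm above the bench with the lid popped. The space between the edge and the front wall is free save for the catch, its guide and the striker.
- catch (a joint): Sideways travel of the safety catch on the chest (m): 0 = engaged; pushed towards the chest's +y it goes to 0.022 at most. Its toe is clear of the lid's striker from about 0.012. The spring gives 2 N at 0 and 6 N at 0.022; it springs back when let go.
- catch_tab (a point): Middle of the face to push (towards the chest's +y) of the catch's finger tab. The catch is a dark steel tongue on a guide on the chest's front wall, under the lid's overhang, 50 mm to the +y side of the middle, below the dark plate with two bolt heads on the lid. The tab stands 22 mm forward from it, its front end 3 mm behind the lid's edge, from 93 to 125 mm above the bench, 8 mm thick.
- striker (a point): Middle of the foot of the lid's striker: a steel bracket hung 27 mm below the lid, on the -y side of the catch and 20 mm behind the tab's front end; its foot (27 mm along y, 6 thick) lies under the catch's toe, 112 mm above the bench with the lid popped. Reach in front of it. Moves with the lid.
- wrench: Steel combination wrench, 135 mm long along its x, lying flat on the bench: handle 17 mm wide and 7 mm thick, ring 32 mm across at the -x end, jaw 38 mm wide at the +x end, 0.15 kg. Origin: middle of its length, on its underside. It lies on one side of the chest, the chisel on the other.
- chisel: Steel cold chisel, 130 mm long along its x: six-sided shank 18 mm across the flats (top face 18 mm above its underside), with a flat blade 24 mm wide at the +x end, 0.22 kg. Origin: middle of its length, on its underside.
- stored_wrench: Shorter wrench (120 mm, otherwise like the wrench) lying along the chest's x in one of the bays, near that bay's outer wall (about 119 mm from the chest's middle line). Origin: middle of its length, on its underside. Which bay it lies in varies.
- stored_chisel: Shorter chisel (110 mm, otherwise like the chisel) lying along the chest's x in the other bay, about 119 mm from the chest's middle line. Origin: middle of its length, on its underside.
- paint_tin: Bystander: steel tin, 76 mm across, 110 mm high, on the bench beside the far end of the chest. Origin: centre of its underside.
- brush: Bystander: brush with a wooden handle, 190 mm long along its x, 42 mm wide, 20 mm high, on the bench. Origin: middle of its underside.
- grinding_disc: Bystander: grinding disc 116 mm across and 6 mm thick, lying on the bench. Origin: centre of its underside.

How it is judged:
By the outcome, as a careful person would: the job done as asked, in the order asked, and still so for the second after the job is handed in, with the robot touching nothing.
It also fails if it takes over 72 s, if anything falls off the work surface, if the arm or the gripper's body presses on something with over 40 N, if the wrist force passes 120 N, or if a joint passes its speed limit or range.

## Robot

A 7-joint arm with a two-finger parallel gripper is mounted at the origin on the work surface. World frame = base frame: x ahead of the robot, y to its left, z up, the work surface at z = 0. Lengths are in m, angles in rad, forces in N, time in s.
With the tool pointing down it reaches from about 0.425 to 0.925 m from the base axis. Payload 6.8 kg.
Tool frame: the origin (TCP) lies between the finger pads; the fingertips stand r.tcp_to_tips ahead of it and the grasp point (between the pads) lies 3 mm ahead of it (r.tcp_to_tips is the distance from the TCP to the fingertips, in m); z points along the fingers, y is the line along which they close (so a half turn about z gives the same grasp; the last joint's range is limited). The gripper opens to 85 mm and grips with 20 to 120 N. Pads are 22 mm wide; open, the fingers measure 114 mm over their backs; the gripper's body (76 mm by 85 mm) begins 54 mm behind the grasp point. The pads swing forward as they close: fully open they stand 13 mm farther back than shut.
Start: joints at [-1.219, 0.477, 0.022, 1.555, -0.011, 1.109, -0.083], TCP at [0.3, 0.605, 0.224] pointing down, gripper open.
Joint ranges: [-2.96, 2.96], [-0.34, 2.1], [-1.41, 1.46], [0.24, 2.44], [-1.37, 4.51], [0.17, 1.92], [-2.96, 2.96]. Speed limits (rad/s): [2.39, 2.39, 3.14, 3.14, 3.14, 3.14, 3.14].

## Interface

Orientations are given as a rotation vector (axis times angle).
In Python, from bench import r gives the robot as it stands. The module is installed in compiled form; this text tells all that it offers.
- The arm moves only by the tool step_arm, never from a script. Its argument "moves" is a list of rows, each an object of numbers: "rx", "ry", "rz": the turn, a rotation vector about the tool's x, y, z in degrees; "dx", "dy", "dz": the shift along the tool's x, y, z in mm; "gripper": the opening, from -1 (shut) to 1 (fully open). In form: [{"rx": .., "ry": .., "rz": .., "dx": .., "dy": .., "dz": .., "gripper": ..}, ...]. A call has 1 to 20 rows; each row shifts and turns the commanded pose from where the row before left it, along the tool's axes as they then stand; what a row does not reach is not made up. A row lasts 1/8 s, in which the tool goes at most 62.5 mm and 10.7 degrees, less where a joint would pass 70% of its speed; a pose out of reach is approached as far as the arm can. A call is refused whole if a number of a shift passes 62.5 or a number of a turn 10.7, either way. A call with a gripper value outside its range is refused whole. The fingers move at their own pace and stop on an object; "grip_force" is the grip in N (left out, the last holds). Time passes only in rows, so rows that do not move let the fingers close. It gives the time, the measured TCP pose, the force, the opening and the grip force at its end, in the units of the state.
- r.get_obs(): the state, without advancing time (a new reading comes with each control period).
- r.grab_frame(name): name is "scene" or "top"; returns the picture (400x640x3 uint8, blue, green, red); there is no depth.
- r.camera_info(name): a dict with "mtx" (3x3 intrinsics, pixels), "rvec" (rotation vector, rad) and "tvec" (3), from world to camera coordinates, as OpenCV has them. Camera axes: x right, y down, z forward; pixel columns grow to the right and rows downward; lengths in m; the calibration is good to about 2 mm. A picture is of the moment at which its call begins. camera_info takes no time and is no camera call.
- r.hand_in(): hands the job in; it is judged then, once.
The state is a dict: "clock": time; "joints": joint angles; "qvel": joint speeds; "tau": joint torques, N m; "tcp_pos": TCP position; "orientation": TCP orientation; "contact_force": force on the tool from outside, world axes, zero at the start; "moment": the same for the moment, N m; "grip_width": finger opening in m; "gripper_force": force on a finger pad.
Only numpy, scipy, OpenCV 4.12 (cv2) and the standard library are available. Lean on these libraries where they do the work, as an engineer would, in place of code of your own. Each camera call takes 0.05 s, during which the arm holds its last target. There are 200 camera calls.

## Working session

There is one attempt and no reset: what is moved stays moved. The work goes in short steps, Python scripts to look and compute and a tool call to move; the robot and the scene stay as the last step left them, time stands still between calls to the robot, and variables do not carry over. Pictures are saved under pics/ and viewed, at most 10 in all, crops included, and the job is handed in when it is done.

Besides the shell and the picture viewer there is one more tool, called after "Request:" as name([rows], argument=value, ...), one row to a line, values as JSON. step_arm: Moves the arm, as the interface text tells. Its arguments: {"type":"object","properties":{"moves":{"type":"array","items":{"type":"object","properties":{"rx":{"type":"number"},"ry":{"type":"number"},"rz":{"type":"number"},"dx":{"type":"number"},"dy":{"type":"number"},"dz":{"type":"number"},"gripper":{"type":"number"}}}},"grip_force":{"type":"number"}},"required":["moves"]}

```bash
mkdir -p pics; python3 - <<'E'
from bench import r
import cv2,numpy as np
for n in("scene","top"):
    cv2.imwrite(f"pics/{n}0.png",r.grab_frame(n)); c=r.camera_info(n)
    R=cv2.Rodrigues(np.array(c["rvec"]))[0]; print(n,np.round(c["mtx"],1).tolist(),np.round(-R.T@np.array(c["tvec"]).ravel(),3),np.round(R,3).tolist())
print(r.get_obs(),r.tcp_to_tips)
E
```

```text
scene [[419.8, 0.0, 318.9], [0.0, 419.8, 193.5], [0.0, 0.0, 1.0]] [ 1.256 -0.416  0.781] [[0.498, 0.867, -0.008], [0.552, -0.324, -0.768], [-0.669, 0.378, -0.64]]
top [[451.6, 0.0, 311.6], [0.0, 451.6, 192.5], [0.0, 0.0, 1.0]] [ 0.39  -0.023  1.231] [[0.007, -1.0, 0.007], [-0.99, -0.008, -0.14], [0.14, -0.006, -0.99]]
{'clock': 0.1, 'joints': array([-1.21910568,  0.4776944 ,  0.02232476,  1.55632177, -0.01145668,
        1.1092844 , -0.08307757]), 'qvel': array([-0.00171778, -0.00177996, -0.00069655, -0.0024983 ,  0.0020761 ,
        0.00077764,  0.00024089]), 'tau': array([ 3.90648987e-03, -5.97764575e+01,  1.61339577e+00, -2.81959909e+01,
        1.28051321e-02,  4.95504064e-03,  7.02249565e-06]), 'tcp_pos': array([0.29931647, 0.6044239 , 0.22305106]), 'orientation': array([-7.15723050e-01, -3.05875246e+00,  2.45774602e-03]), 'contact_force': array([0.12428669, 0.07686475, 0.38401535]), 'moment': array([-0.03546205,  0.04687943, -0.03598796]), 'gripper_force': 0.0, 'grip_width': 0.08548541304641577} 0.022
```

View pics/scene0.png

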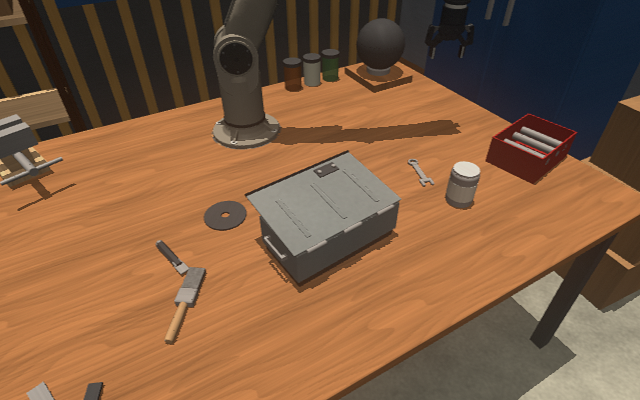

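View pics/top0.png

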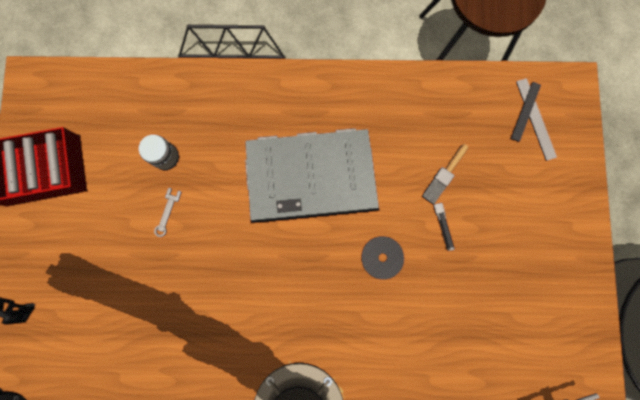

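The top view shows the lid with corners near (251,222), (379,210), (246,140) and (367,130), and its catch plate at (289,205). The wrench runs (160,232)–(173,192), jaw at the top. The chisel runs (438,206)–(451,248), with its blade near the brush at (437,187). The tin is at (155,152) and the disc at (383,257).

```bash
cat >h.py <<'E'
from bench import r
import cv2,numpy as np
from scipy.spatial.transform import Rotation as Ro
def ray(n,uv,z):
    c=r.camera_info(n);R=cv2.Rodrigues(np.array(c["rvec"]))[0];C=-R.T@np.array(c["tvec"]).ravel()
    p=cv2.undistortPoints(np.array(uv,float).reshape(-1,1,2),np.array(c["mtx"]),None).reshape(-1,2)
    d=np.c_[p,np.ones(len(p))]@R
    return C+d*((np.asarray(z)-C[2])/d[:,2])[:,None]
def proj(n,P):
    c=r.camera_info(n);return cv2.projectPoints(np.array(P,float).reshape(-1,3),np.array(c["rvec"]),np.array(c["tvec"]),np.array(c["mtx"]),None)[0].reshape(-1,2)
E
python3 - <<'E'
from h import *
im=r.grab_frame("top")
hsv=cv2.cvtColor(im,cv2.COLOR_BGR2HSV)
m=((hsv[...,1]<90)|(hsv[...,2]<75)).astype(np.uint8)*255
m[:,:90]=0;m[:70]=0;m[270:]=0
cs,_=cv2.findContours(m,cv2.RETR_EXTERNAL,cv2.CHAIN_APPROX_NONE)
for c in cs:
    if cv2.contourArea(c)<60: continue
    rc=cv2.minAreaRect(c); print(cv2.contourArea(c),np.round(cv2.boxPoints(rc),1).tolist())
    if cv2.contourArea(c)>5000: print(cv2.approxPolyDP(c,4,True).reshape(-1,2).tolist())
P=ray("top",[(251,221.5),(379,210.5),(246,140),(367,130)],[.145,.145,.12,.12]);print(np.round(P,4))
crop=np.hstack([cv2.resize(im[170:260,400:480],None,fx=5,fy=5,interpolation=2),cv2.resize(im[170:260,140:200],None,fx=5,fy=5,interpolation=2)])
cv2.imwrite("pics/c1.png",crop)
E
```

```text
1085.5 [[362.0, 237.0], [402.0, 237.0], [402.0, 269.0], [362.0, 269.0]]
317.0 [[152.6999969482422, 233.89999389648438], [168.1999969482422, 187.39999389648438], [180.8000030517578, 191.60000610351562], [165.3000030517578, 238.10000610351562]]
763.5 [[423.0, 168.0], [453.0, 168.0], [453.0, 249.0], [423.0, 249.0]]
930.5 [[133.60000610351562, 154.8000030517578], [146.39999389648438, 129.1999969482422], [183.1999969482422, 147.60000610351562], [170.39999389648438, 173.1999969482422]]
10257.5 [[242.39999389648438, 138.6999969482422], [370.0, 125.9000015258789], [378.3999938964844, 210.0], [250.8000030517578, 222.6999969482422]]
[[367, 130], [246, 141], [251, 220], [377, 209]]
1165.5 [[499.6000061035156, 84.69999694824219], [536.9000244140625, 76.0], [555.7999877929688, 157.39999389648438], [518.5, 166.10000610351562]]
6438.0 [[598.0, 70.0], [639.0, 70.0], [639.0, 269.0], [598.0, 269.0]]
[[598, 70], [615, 265], [639, 269], [639, 70]]
[[ 0.4722  0.1156  0.145 ]
 [ 0.5013 -0.1928  0.145 ]
 [ 0.6798  0.1368  0.12  ]
 [ 0.7087 -0.169   0.12  ]]
```

View pics/c1.png

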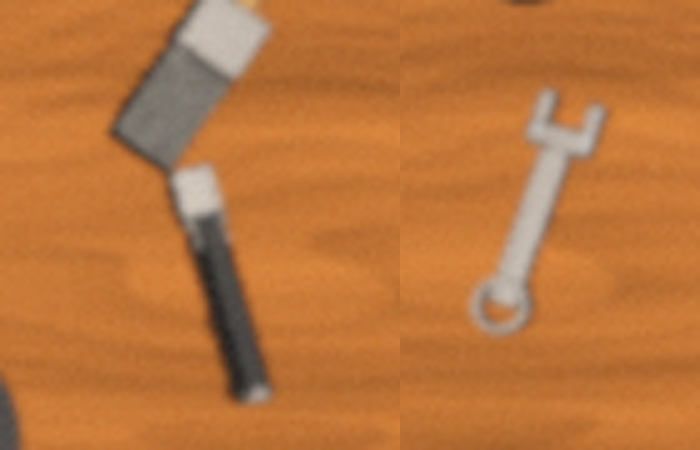

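```bash
cat >>h.py <<'E'
C0=np.array([.6147,-.025,0]);YAW=.096
RC=Ro.from_euler('z',YAW).as_matrix()
def ch(p): return C0+RC@np.array(p,float)      # chest->world
def tool(h,p,yv):  # heading (chest frame,deg), pitch down deg, yv: chest-frame vector that tool y should align with
    h,p=np.radians([h,p]);z=RC@np.array([np.cos(h)*np.cos(p),np.sin(h)*np.cos(p),-np.sin(p)])
    y=RC@np.array(yv,float);y-=z*(y@z);y/=np.linalg.norm(y)
    return Ro.from_matrix(np.c_[np.cross(y,z),y,z])
def plan(pos,rot=None,n=None,start=None):
    """straight rows from the present pose: shift (in tool axes) then turn"""
    o=r.get_obs();p,q=(o['tcp_pos'],Ro.from_rotvec(o['orientation'])) if start is None else start
    rot=rot or q;d=np.asarray(pos)-p;w=(q.inv()*rot).as_rotvec(degrees=True)
    n=n or int(np.ceil(max(np.linalg.norm(d)/.06,np.linalg.norm(w)/10.5,1)))
    print(n,'rows; turn/row',np.round(w/n,1))
    for i in range(n):
        print(np.round(q.inv().apply(d/n)*1000,1)); q=q*Ro.from_rotvec(w/n,degrees=True)
def st():
    o=r.get_obs();p=o['tcp_pos'];q=Ro.from_rotvec(o['orientation']).as_matrix()
    print('t',round(o['clock'],2),'tcp',p.round(4),'chest',(RC.T@(p-C0)).round(4),'grip',round(o['grip_width'],4),o['gripper_force'],'F',o['contact_force'].round(1),'q',o['joints'].round(3));print('axes in chest',(RC.T@q).round(2).tolist())
E
python3 - <<'E'
from h import *
print(ray("top",[(160,232.5),(172.5,190)],.007).round(4))
print(ray("top",[(438.5,204.5),(450.5,248)],[.012,.012]).round(4), ray("top",[(152,147)],.11))
h=np.degrees(.5-YAW)
plan([.43,-.03,.24],tool(h,90,[np.cos(.404),np.sin(.404),0]),11)
E
```

```text
[[0.451  0.3776 0.007 ]
 [0.5671 0.3498 0.007 ]]
[[ 0.5327 -0.3758  0.012 ]
 [ 0.4154 -0.4043  0.012 ]] [[0.66194158 0.37585424 0.11      ]]
11 rows; turn/row [-0.   0.   3.2]
[-36.2 -46.4  -1.5]
[-38.8 -44.3  -1.5]
[-41.2 -42.1  -1.5]
[-43.4 -39.8  -1.5]
[-45.6 -37.3  -1.5]
[-47.6 -34.7  -1.5]
[-49.4 -32.   -1.5]
[-51.1 -29.2  -1.5]
[-52.7 -26.3  -1.5]
[-54.1 -23.4  -1.5]
[-55.3 -20.3  -1.5]
```

Request:
step_arm([
  {"dx":-36,"dy":-46,"dz":-1.5,"rz":3.2},
  {"dx":-39,"dy":-44,"dz":-1.5,"rz":3.2},
  {"dx":-41,"dy":-42,"dz":-1.5,"rz":3.2},
  {"dx":-43,"dy":-40,"dz":-1.5,"rz":3.2},
  {"dx":-46,"dy":-37,"dz":-1.5,"rz":3.2},
  {"dx":-48,"dy":-35,"dz":-1.5,"rz":3.2},
  {"dx":-49,"dy":-32,"dz":-1.5,"rz":3.2},
  {"dx":-51,"dy":-29,"dz":-1.5,"rz":3.2},
  {"dx":-53,"dy":-26,"dz":-1.5,"rz":3.2},
  {"dx":-54,"dy":-23,"dz":-1.5,"rz":3.2},
  {"dx":-55,"dy":-20,"dz":-1.5,"rz":3.2},
  {"gripper":-0.3},
])

```text
invalid input at $.moves[0]: expected keys rx, ry, rz, dx, dy, dz, gripper
```

```bash
python3 - <<'E'
from h import *
st()
plan([.40,-.03,.24],tool(23,20,[0,0,1]),8)
E
```

```text
t 0.15 tcp [0.2993 0.6045 0.2231] chest [-0.2536  0.6568  0.2231] grip 0.0858 0.0 F [-0.2  0.6  0.7] q [-1.219  0.478  0.022  1.556 -0.012  1.109 -0.083]
axes in chest [[-0.85, 0.53, -0.0], [0.53, 0.85, -0.0], [-0.0, -0.0, -1.0]]
8 rows; turn/row [-8.5 -2.7  3.8]
[-46.5 -65.5  -2. ]
[-51.  -61.4  -9.1]
[-55.5 -56.  -15.3]
[-59.9 -49.5 -20.5]
[-64.  -42.  -24.3]
[-67.7 -33.8 -26.9]
[-71.  -25.1 -28. ]
[-73.7 -16.2 -27.7]
```

Request:
step_arm([
  {"dx":-36,"dy":-46,"dz":-1.5,"rx":0,"ry":0,"rz":3.2,"gripper":-0.34},
  {"dx":-39,"dy":-44,"dz":-1.5,"rx":0,"ry":0,"rz":3.2,"gripper":-0.34},
  {"dx":-41,"dy":-42,"dz":-1.5,"rx":0,"ry":0,"rz":3.2,"gripper":-0.34},
  {"dx":-43,"dy":-40,"dz":-1.5,"rx":0,"ry":0,"rz":3.2,"gripper":-0.34},
  {"dx":-46,"dy":-37,"dz":-1.5,"rx":0,"ry":0,"rz":3.2,"gripper":-0.34},
  {"dx":-48,"dy":-35,"dz":-1.5,"rx":0,"ry":0,"rz":3.2,"gripper":-0.34},
  {"dx":-49,"dy":-32,"dz":-1.5,"rx":0,"ry":0,"rz":3.2,"gripper":-0.34},
  {"dx":-51,"dy":-29,"dz":-1.5,"rx":0,"ry":0,"rz":3.2,"gripper":-0.34},
  {"dx":-53,"dy":-26,"dz":-1.5,"rx":0,"ry":0,"rz":3.2,"gripper":-0.34},
  {"dx":-54,"dy":-23,"dz":-1.5,"rx":0,"ry":0,"rz":3.2,"gripper":-0.34},
  {"dx":-55,"dy":-20,"dz":-1.5,"rx":0,"ry":0,"rz":3.2,"gripper":-0.34},
])

```text
clock: 1.52
tcp_pos: [0.4303, -0.0301, 0.2406]
orientation: [1.609, 2.698, 0.001]
contact_force: [-0.2, 0.4, -0.5]
grip_width: 0.0279
gripper_force: 0.0
```

```bash
python3 - <<'E'
from h import *
st()
plan([.40,-.03,.24],tool(23,20,[0,0,1]),8)
E
```

```text
t 1.52 tcp [ 0.4303 -0.0301  0.2406] chest [-0.1841  0.0126  0.2406] grip 0.0279 0.0 F [-0.2  0.4 -0.5] q [-0.569  0.03   0.514  2.112 -0.018  1.002  0.45 ]
axes in chest [[-0.39, 0.92, 0.0], [0.92, 0.39, 0.0], [0.0, 0.0, -1.0]]
8 rows; turn/row [-8.7  0.  -0. ]
[ 1.8 -3.3  0.1]
[ 1.8 -3.3 -0.4]
[ 1.8 -3.2 -0.9]
[ 1.8 -3.  -1.4]
[ 1.8 -2.8 -1.8]
[ 1.8 -2.5 -2.2]
[ 1.8 -2.1 -2.6]
[ 1.8 -1.7 -2.9]
```

```bash
cat >ik.py <<'E'
from h import *
from scipy.optimize import least_squares
LO=np.array([-2.96,-.34,-1.41,.24,-1.37,.17,-2.96]);HI=np.array([2.96,2.1,1.46,2.44,4.51,1.92,2.96])
Q0=[-1.219,.4777,.0223,1.5563,-.01146,1.1093,-.083];
PAR=dict(zs=.36,L1=.505,L2=.495,L3=.36,y0=2.33,c=0.)
def fk(q,P=PAR):
    a=Ro.from_euler('ZYZ',[P['y0']+q[0],q[1],q[2]]);b=a*Ro.from_euler('YZ',[q[3],q[4]]);c=b*Ro.from_euler('YZ',[q[5],q[6]+P['c']])
    return np.array([0,0,P['zs']])+a.apply([0,0,P['L1']])+b.apply([0,0,P['L2']])+c.apply([0,0,P['L3']]),c
def ik(pos,rot,P=PAR,n=30,q0=None,seed=0):
    g=np.random.default_rng(seed);best=[]
    def f(q):
        p,c=fk(q,P);return np.r_[(p-pos)*5,(rot.inv()*c).as_rotvec()]
    for i in range(n):
        s=np.clip(q0,LO+.01,HI-.01) if (i==0 and q0 is not None) else g.uniform(LO,HI)
        z=least_squares(f,s,bounds=(LO-1e-6,HI+1e-6),max_nfev=80);best.append((z.cost,z.x))
    return sorted(best,key=lambda t:t[0])
E
python3 - <<'E'
from ik import *
o=r.get_obs();p,c=fk(o['joints']);print(p,o['tcp_pos']);print(c.as_matrix().round(3),Ro.from_rotvec(o['orientation']).as_matrix().round(3))
p,c=fk(np.array(Q0));print(p)
for z in(.3,.36,.42):
  P=dict(PAR,zs=z,L3=z)
  for h in(0,23,45,70,90):
    row=[]
    for pi in(0,15,30,45):
      Rt=tool(h,pi,[0,0,1]); tip=ch([-.114,.036,.115]); pos=tip-Rt.apply([0,0,.022])
      b=min(ik(pos,R2,P,8)[0][0] for R2 in(Rt,Rt*Ro.from_euler('z',np.pi),))
      row.append(round(b,4))
    print(z,h,row)
E
```

```text
[-0.27602389  0.33094932  0.23862647] [ 0.43025996 -0.03008537  0.24061883]
[[ 0.261 -0.965 -0.   ]
 [-0.965 -0.261  0.001]
 [-0.001 -0.    -1.   ]] [[-0.475  0.88   0.001]
 [ 0.88   0.475  0.001]
 [ 0.     0.001 -1.   ]]
[0.28936724 0.6091867  0.22735047]
0.3 0 [np.float64(0.0354), np.float64(0.1091), np.float64(0.0878), np.float64(0.0213)]
0.3 23 [np.float64(0.0019), np.float64(0.0139), np.float64(0.0144), np.float64(0.0024)]
0.3 45 [np.float64(0.0), np.float64(0.0), np.float64(0.0), np.float64(0.0)]
0.3 70 [np.float64(0.0), np.float64(0.0), np.float64(0.0), np.float64(0.0)]
0.3 90 [np.float64(0.0), np.float64(0.0), np.float64(0.0), np.float64(0.0)]
0.36 0 [np.float64(0.0155), np.float64(0.0824), np.float64(0.1267), np.float64(0.0435)]
0.36 23 [np.float64(0.0), np.float64(0.0101), np.float64(0.0196), np.float64(0.0085)]
0.36 45 [np.float64(0.0), np.float64(0.0), np.float64(0.0), np.float64(0.0)]
0.36 70 [np.float64(0.0), np.float64(0.0), np.float64(0.0), np.float64(0.0)]
0.36 90 [np.float64(0.0), np.float64(0.0), np.float64(0.0), np.float64(0.0)]
0.42 0 [np.float64(0.0022), np.float64(0.0476), np.float64(0.1302), np.float64(0.0645)]
0.42 23 [np.float64(0.0), np.float64(0.0036), np.float64(0.0179), np.float64(0.0136)]
0.42 45 [np.float64(0.0), np.float64(0.0), np.float64(0.0), np.float64(0.0)]
0.42 70 [np.float64(0.0), np.float64(0.0), np.float64(0.0), np.float64(0.0)]
0.42 90 [np.float64(0.0), np.float64(0.0), np.float64(0.0), np.float64(0.0)]
```

```bash
python3 - <<'E'
s=open('ik.py').read()
s=s.replace("[P['y0']+q[0],q[1],q[2]]","[P['y0']-q[0],q[1],-q[2]]").replace("[q[3],q[4]]","[q[3],-q[4]]").replace("[q[5],q[6]+P['c']]","[q[5],-q[6]+P['c']]").replace("y0=2.33","y0=-.11")
open('ik.py','w').write(s)
E
python3 - <<'E'
from ik import *
o=r.get_obs();
D=[(np.array(Q0),np.array([.2993,.6044,.2231]),Ro.from_rotvec([-7.15723050e-01, -3.05875246e+00,  2.45774602e-03])),(o['joints'],o['tcp_pos'],Ro.from_rotvec(o['orientation']))]
for s5 in (1,):
  for q,p,R in D:
    a,c=fk(q);print(a.round(4),p.round(4),(c.inv()*R).as_rotvec().round(3))
E
```

```text
[0.3103 0.5988 0.2274] [0.2993 0.6044 0.2231] [ 0.    -0.     1.461]
[ 0.4305 -0.0198  0.2386] [ 0.4303 -0.0301  0.2406] [-0.     0.     1.461]
```

```bash
sed -i 's/c=0\.)/c=1.461)/' ik.py; python3 - <<'E'
from ik import *
q=r.get_obs()['joints']
for z in(.3,.38):
  P=dict(PAR,zs=z,L3=z)
  for h in(-20,0,23,45,60,75,90):
    row=[]
    for pi in(0,15,30):
      Rt=tool(h,pi,[0,0,1]); tip=ch([-.114,.036,.115]); pos=tip-Rt.apply([0,0,.022])
      k=[]
      for R2 in(Rt,Rt*Ro.from_euler('z',np.pi)):
        k+=[(c,np.abs(x-q).max(),x) for c,x in ik(pos,R2,P,8,q)]
      g=[t for t in k if t[0]<1e-4]
      t=min(g,key=lambda t:t[1]) if g else min(k,key=lambda t:t[0]); row.append((round(float(t[0]),3),t[2].round(1).tolist()))
    print(z,h,row)
E
```

```text
0.3 -20 [(0.022, [-1.1, 1.2, 0.3, 2.4, 2.0, 1.6, -0.7]), (0.065, [-1.1, 0.9, 0.3, 2.4, 2.0, 1.2, -0.3]), (0.057, [-0.2, 0.4, -0.4, 2.4, 1.9, 0.9, -2.6])]
0.3 0 [(0.035, [-1.1, 1.8, 0.7, 2.4, 2.2, 1.9, -1.4]), (0.109, [-1.1, 2.1, 1.0, 2.4, 2.3, 1.9, -1.8]), (0.088, [0.2, 0.2, -0.0, 2.4, 4.2, 0.4, -0.9])]
0.3 23 [(0.002, [1.1, 1.1, -0.5, 2.4, 4.5, 1.2, -2.8]), (0.014, [0.2, 0.8, 0.3, 2.4, 4.3, 1.6, 3.0]), (0.014, [1.6, 1.2, -1.4, 2.4, 1.7, 0.2, 2.7])]
0.3 45 [(0.0, [1.1, 1.0, -0.5, 2.3, -1.4, 1.2, -0.1]), (0.0, [1.1, 0.8, -0.5, 2.3, -1.4, 1.0, -0.3]), (0.0, [0.9, 0.5, -0.5, 2.3, -1.4, 0.8, -0.5])]
0.3 60 [(0.0, [0.7, 0.9, -0.1, 2.1, -1.3, 1.5, -0.3]), (0.0, [0.6, 0.7, -0.0, 2.2, -1.3, 1.4, -0.4]), (0.0, [0.6, 0.6, -0.1, 2.2, -1.2, 1.1, -0.6])]
0.3 75 [(0.0, [0.6, 1.0, -0.1, 1.9, -1.1, 1.6, -0.4]), (0.0, [0.6, 0.8, -0.1, 2.0, -1.0, 1.4, -0.5]), (0.0, [0.4, 0.6, 0.0, 2.0, -1.0, 1.3, -0.6])]
0.3 90 [(0.0, [0.4, 1.0, 0.1, 1.7, -1.0, 1.8, -0.4]), (0.0, [0.4, 0.8, 0.1, 1.8, -0.9, 1.6, -0.5]), (0.0, [0.2, 0.7, 0.2, 1.9, -0.9, 1.5, -0.5])]
0.38 -20 [(0.005, [-1.4, 1.5, 0.3, 2.4, 1.7, 1.4, -0.9
[... 292 characters left out ...]
4, 0.8, 0.3]), (0.008, [1.6, 1.3, -0.7, 2.4, -1.4, 0.6, 0.1]), (0.02, [1.4, 0.8, -0.8, 2.4, -1.4, 0.5, 2.7])]
0.38 45 [(0.0, [0.8, 1.1, 0.0, 2.2, -1.4, 1.6, 0.0]), (0.0, [0.8, 0.8, -0.0, 2.3, -1.4, 1.3, -0.1]), (0.0, [0.7, 0.6, -0.0, 2.3, -1.4, 1.1, -0.4])]
0.38 60 [(0.0, [0.7, 1.1, 0.0, 2.0, -1.2, 1.6, -0.2]), (0.0, [0.6, 0.9, 0.1, 2.1, -1.2, 1.5, -0.3]), (0.0, [0.4, 0.7, 0.2, 2.1, -1.2, 1.3, -0.4])]
0.38 75 [(0.0, [0.8, 1.1, -0.2, 1.7, -0.9, 1.6, -0.4]), (0.0, [0.5, 0.9, 0.1, 1.9, -1.0, 1.6, -0.4]), (0.0, [0.5, 0.7, 0.1, 2.0, -0.9, 1.3, -0.5])]
0.38 90 [(0.0, [0.5, 1.2, 0.1, 1.5, -0.9, 1.9, -0.4]), (0.0, [0.5, 1.0, -0.0, 1.6, -0.8, 1.6, -0.5]), (0.0, [0.4, 0.8, 0.1, 1.8, -0.8, 1.5, -0.5])]
```

```bash
python3 - <<'E'
from h import *
plan(ch([-.20,-.05,.24]),tool(50,0,[0,0,1]),12)
E
```

```text
12 rows; turn/row [-7.3  1.8 -1.8]
[-4.3 -3.2  0. ]
[-4.2 -3.4 -0.5]
[-4.1 -3.4 -1.1]
[-3.9 -3.3 -1.6]
[-3.7 -3.2 -2.2]
[-3.6 -3.  -2.7]
[-3.4 -2.7 -3.1]
[-3.2 -2.4 -3.6]
[-3. -2. -4.]
[-2.8 -1.6 -4.3]
[-2.7 -1.1 -4.5]
[-2.5 -0.6 -4.7]
```

Request:
step_arm([
  {"dx":-4.3,"dy":-3.2,"dz":0,"rx":-7.3,"ry":1.8,"rz":-1.8,"gripper":-0.34},
  {"dx":-4.2,"dy":-3.4,"dz":-0.5,"rx":-7.3,"ry":1.8,"rz":-1.8,"gripper":-0.34},
  {"dx":-4.1,"dy":-3.4,"dz":-1,"rx":-7.3,"ry":1.8,"rz":-1.8,"gripper":-0.34},
  {"dx":-4,"dy":-3.3,"dz":-1.6,"rx":-7.3,"ry":1.8,"rz":-1.8,"gripper":-0.34},
  {"dx":-3.7,"dy":-3.2,"dz":-2.2,"rx":-7.3,"ry":1.8,"rz":-1.8,"gripper":-0.34},
  {"dx":-3.6,"dy":-3,"dz":-2.7,"rx":-7.3,"ry":1.8,"rz":-1.8,"gripper":-0.34},
  {"dx":-3.4,"dy":-2.7,"dz":-3,"rx":-7.3,"ry":1.8,"rz":-1.8,"gripper":-0.34},
  {"dx":-3.2,"dy":-2.4,"dz":-3.6,"rx":-7.3,"ry":1.8,"rz":-1.8,"gripper":-0.34},
])

```text
clock: 2.52
tcp_pos: [0.4166, -0.0586, 0.235]
orientation: [1.066, 2.413, 1.267]
contact_force: [-0.2, 1.3, 0.1]
grip_width: 0.0282
gripper_force: 0.0
```

```bash
python3 - <<'E'
from h import *
st()
plan(ch([-.20,-.05,.24]),tool(50,0,[0,0,1]),4)
E
```

```text
t 2.52 tcp [ 0.4166 -0.0586  0.235 ] chest [-0.2004 -0.0144  0.235 ] grip 0.0282 0.0 F [-0.2  1.3  0.1] q [-0.298  0.307  1.121  2.4   -1.252  1.329  2.391]
axes in chest [[-0.65, 0.53, 0.55], [0.75, 0.32, 0.58], [0.14, 0.78, -0.61]]
4 rows; turn/row [-9.2  1.6 -2.6]
[-6.6 -1.8 -5.8]
[-6.3 -1.1 -6.3]
[-6.1 -0.4 -6.5]
[-6.   0.4 -6.7]
```

```bash
python3 - <<'E'
from ik import *
o=r.get_obs()
D=[(np.array(Q0),np.array([.2993,.6044,.2231]),Ro.from_rotvec([-7.15723050e-01, -3.05875246e+00,  2.45774602e-03])),
(np.array([-.569,.03,.514,2.112,-.018,1.002,.45]),np.array([.4303,-.0301,.2406]),Ro.from_rotvec([1.609,2.698,.001])),
(o['joints'],o['tcp_pos'],Ro.from_rotvec(o['orientation']))]
for q,p,R in D: a,c=fk(q);print(a.round(4),p.round(4),(c.inv()*R).as_rotvec().round(3))
K=['zs','L1','L2','L3','y0','c']
f=lambda v:np.concatenate([np.r_[(fk(q,dict(zip(K,v)))[0]-p)*5,(fk(q,dict(zip(K,v)))[1].inv()*R).as_rotvec()] for q,p,R in D])
s=least_squares(f,[PAR[k] for k in K]);print(dict(zip(K,s.x.round(4))),f(s.x).round(3))
P=dict(zip(K,s.x))
for h in(50,60):
  for z in (.111,.24):
    Rt=tool(h,0,[0,0,1]); 
    for tip in(ch([-.119,.036,z]),ch([-.18,-.037,z])):
      pos=tip-Rt.apply([0,0,.022]);
      for nm,R2 in(('up',Rt),('dn',Rt*Ro.from_euler('z',np.pi))):
        k=[t for t in ik(pos,R2,P,15,o['joints']) if t[0]<1e-5]
        if k: print(h,z,nm,[x.round(2).tolist() for c,x in sorted(k,key=lambda t:abs(t[1]-o['joints']).max())[:2]])
E
```

```text
[0.3103 0.5988 0.2274] [0.2993 0.6044 0.2231] [-0. -0. -0.]
[ 0.4308 -0.02    0.2388] [ 0.4303 -0.0301  0.2406] [0.001 0.001 0.   ]
[ 0.4332 -0.0563  0.2312] [ 0.4166 -0.0586  0.235 ] [0.01  0.087 0.043]
{'zs': np.float64(0.3499), 'L1': np.float64(0.5004), 'L2': np.float64(0.4934), 'L3': np.float64(0.3439), 'y0': np.float64(-0.0989), 'c': np.float64(1.4849)} [ 0.014 -0.027  0.034 -0.    -0.    -0.013 -0.004  0.075  0.002  0.001
  0.001 -0.013  0.034 -0.007 -0.036  0.01   0.078  0.026]
50 0.111 up [[1.14, 1.12, -0.43, 2.13, -1.12, 1.19, 2.96], [1.17, 1.13, -0.45, 2.13, -1.1, 1.17, 2.94]]
50 0.111 dn [[0.69, 1.04, 0.02, 2.13, -1.37, 1.58, -0.05], [0.78, 1.04, -0.07, 2.13, -1.33, 1.51, -0.07]]
50 0.111 up [[1.1, 1.05, -0.18, 2.07, -1.06, 1.45, 2.96], [1.12, 1.05, -0.2, 2.07, -1.04, 1.43, 2.95]]
50 0.111 dn [[0.69, 1.06, 0.25, 2.07, -1.26, 1.78, -0.04], [0.93, 1.04, -0.01, 2.07, -1.15, 1.58, -0.11]]
50 0.24 up [[0.69, 0.72, 0.03, 2.25, -1.37, 1.62, 2.89], [0.73, 0.72, -0.02, 2.25, -1.36, 1.59, 2.88]]
50 0.24 dn [[0.71, 0.72, 0.01, 2.25, -1.37, 1.61, -0.26], [0.83, 0.73, -0.13, 2.25, -1.3
[... 344 characters left out ...]
, 1.04, -0.05, 2.01, -1.2, 1.56, -0.19], [0.76, 1.05, -0.09, 2.01, -1.18, 1.53, -0.2]]
60 0.111 up [[0.81, 1.05, 0.06, 1.95, -1.07, 1.68, 2.95], [0.87, 1.05, -0.01, 1.95, -1.04, 1.63, 2.93]]
60 0.111 dn [[0.53, 1.1, 0.37, 1.95, -1.21, 1.91, -0.07], [0.65, 1.07, 0.24, 1.95, -1.15, 1.81, -0.12]]
60 0.24 up [[0.35, 0.8, 0.37, 2.11, -1.35, 1.89, 2.86], [0.45, 0.77, 0.26, 2.11, -1.32, 1.82, 2.84]]
60 0.24 dn [[0.4, 0.78, 0.31, 2.11, -1.33, 1.85, -0.29], [0.47, 0.77, 0.24, 2.11, -1.31, 1.8, -0.3]]
60 0.24 up [[0.81, 0.77, 0.06, 2.05, -1.08, 1.76, 2.8], [0.85, 0.77, 0.02, 2.05, -1.06, 1.74, 2.79]]
60 0.24 dn [[0.57, 0.81, 0.33, 2.05, -1.16, 1.92, -0.26], [0.58, 0.8, 0.33, 2.05, -1.16, 1.92, -0.27]]
```

Request:
step_arm([
  {"dx":0,"dy":0,"dz":0,"rx":0,"ry":0,"rz":10.6,"gripper":-0.34},
  {"dx":0,"dy":0,"dz":-2,"rx":0,"ry":0,"rz":10.6,"gripper":-0.34},
  {"dx":0,"dy":0,"dz":-2,"rx":0,"ry":0,"rz":10.6,"gripper":-0.34},
  {"dx":0,"dy":0,"dz":-2,"rx":0,"ry":0,"rz":10.6,"gripper":-0.34},
  {"dx":0,"dy":0,"dz":-2,"rx":0,"ry":0,"rz":10.6,"gripper":-0.34},
  {"dx":0,"dy":0,"dz":-2,"rx":0,"ry":0,"rz":10.6,"gripper":-0.34},
  {"dx":0,"dy":0,"dz":0,"rx":0,"ry":0,"rz":10.6,"gripper":-0.34},
  {"dx":0,"dy":0,"dz":0,"rx":0,"ry":0,"rz":10.6,"gripper":-0.34},
  {"dx":0,"dy":0,"dz":0,"rx":0,"ry":0,"rz":10.6,"gripper":-0.34},
  {"dx":0,"dy":0,"dz":0,"rx":0,"ry":0,"rz":10.6,"gripper":-0.34},
  {"dx":0,"dy":0,"dz":0,"rx":0,"ry":0,"rz":10.6,"gripper":-0.34},
  {"dx":0,"dy":0,"dz":0,"rx":0,"ry":0,"rz":10.6,"gripper":-0.34},
  {"dx":0,"dy":0,"dz":0,"rx":0,"ry":0,"rz":10.6,"gripper":-0.34},
  {"dx":0,"dy":0,"dz":0,"rx":0,"ry":0,"rz":10.6,"gripper":-0.34},
  {"dx":0,"dy":0,"dz":0,"rx":0,"ry":0,"rz":10.6,"gripper":-0.34},
  {"dx":0,"dy":0,"dz":0,"rx":0,"ry":0,"rz":10.6,"gripper":-0.34},
])

```text
clock: 4.53
tcp_pos: [0.4109, -0.0659, 0.2399]
orientation: [-2.13, 0.732, -0.357]
contact_force: [0.0, 0.5, -0.0]
grip_width: 0.028
gripper_force: 0.0
```

```bash
python3 - <<'E'
from h import *
st()
plan(ch([-.20,-.06,.24]),tool(55,0,[0,0,-1]),6)
E
```

```text
t 4.53 tcp [ 0.4109 -0.0659  0.2399] chest [-0.2068 -0.0211  0.2399] grip 0.028 0.0 F [ 0.   0.5 -0. ] q [-0.418  0.554  1.424  2.395 -1.289  1.62  -0.468]
axes in chest [[0.73, -0.42, 0.54], [-0.69, -0.44, 0.58], [-0.0, -0.79, -0.61]]
6 rows; turn/row [ 6.3 -1.3 -0.5]
[ 5.3  2.4 -3.1]
[ 5.2  2.1 -3.5]
[ 5.1  1.7 -3.8]
[ 5.   1.3 -4.1]
[ 4.9  0.9 -4.3]
[ 4.8  0.5 -4.5]
```

Request:
step_arm([
  {"dx":5.3,"dy":2.4,"dz":-3,"rx":6.3,"ry":-1.3,"rz":-0.5,"gripper":-0.34},
  {"dx":5.2,"dy":2,"dz":-3.5,"rx":6.3,"ry":-1.3,"rz":-0.5,"gripper":-0.34},
  {"dx":5,"dy":1.7,"dz":-3.8,"rx":6.3,"ry":-1.3,"rz":-0.5,"gripper":-0.34},
])

```text
clock: 4.9
tcp_pos: [0.4165, -0.0851, 0.2405]
orientation: [-1.831, 0.555, -0.393]
contact_force: [0.4, 0.8, -0.2]
grip_width: 0.0279
gripper_force: 0.0
```

```bash
python3 - <<'E'
from h import *
st()
plan(ch([-.20,-.06,.24]),tool(55,0,[0,0,-1]),3)
E
```

```text
t 4.9 tcp [ 0.4165 -0.0851  0.2405] chest [-0.2031 -0.0408  0.2405] grip 0.0279 0.0 F [ 0.4  0.8 -0.2] q [ 0.083  0.682  0.956  2.33  -1.34   1.864 -0.204]
axes in chest [[0.78, -0.2, 0.6], [-0.63, -0.24, 0.74], [-0.0, -0.95, -0.32]]
3 rows; turn/row [ 6.2 -1.3 -0.3]
[ 4.8  1.5 -4.1]
[ 4.7  1.1 -4.3]
[ 4.6  0.6 -4.5]
```

Good: joint 3 recovered. I'll finish the tilt.

Request:
step_arm([
  {"dx":4.8,"dy":1.5,"dz":-4,"rx":6.2,"ry":-1.3,"rz":-0.3,"gripper":-0.34},
  {"dx":4.7,"dy":1,"dz":-4.3,"rx":6.2,"ry":-1.3,"rz":-0.3,"gripper":-0.34},
  {"dx":4.6,"dy":0.6,"dz":-4.5,"rx":6.2,"ry":-1.3,"rz":-0.3,"gripper":-0.34},
  {"dx":0,"dy":0,"dz":0,"rx":0,"ry":0,"rz":0,"gripper":-0.34},
])

```text
clock: 5.4
tcp_pos: [0.4211, -0.1048, 0.2393]
orientation: [-1.532, 0.408, -0.404]
contact_force: [-0.3, 0.7, -1.1]
grip_width: 0.028
gripper_force: 0.0
```

```bash
python3 - <<'E'
from h import *
st()
R=tool(53,0,[0,0,-1]); tip=ch([-.155,-.015,.111]); plan(tip-R.apply([0,0,.022]),R,6)
E
```

```text
t 5.4 tcp [ 0.4211 -0.1048  0.2393] chest [-0.2003 -0.0609  0.2393] grip 0.028 0.0 F [-0.3  0.7 -1.1] q [ 0.531  0.773  0.413  2.211 -1.302  1.9   -0.114]
axes in chest [[0.82, -0.0, 0.58], [-0.58, 0.0, 0.82], [-0.0, -1.0, -0.0]]
6 rows; turn/row [ 0.   0.3 -0. ]
[ 1.7 21.4  6.9]
[ 1.7 21.4  6.9]
[ 1.6 21.4  7. ]
[ 1.6 21.4  7. ]
[ 1.5 21.4  7. ]
[ 1.5 21.4  7. ]
```

Request:
step_arm([
  {"dx":1.7,"dy":22,"dz":7,"rx":0,"ry":0.3,"rz":0,"gripper":-0.48},
  {"dx":1.7,"dy":22,"dz":7,"rx":0,"ry":0.3,"rz":0,"gripper":-0.48},
  {"dx":1.6,"dy":22,"dz":7,"rx":0,"ry":0.3,"rz":0,"gripper":-0.48},
  {"dx":1.6,"dy":22,"dz":7,"rx":0,"ry":0.3,"rz":0,"gripper":-0.48},
  {"dx":1.5,"dy":22,"dz":7,"rx":0,"ry":0.3,"rz":0,"gripper":-0.48},
  {"dx":1.5,"dy":22,"dz":7,"rx":0,"ry":0.3,"rz":0,"gripper":-0.48},
  {"dx":0,"dy":0,"dz":0,"rx":0,"ry":0,"rz":0,"gripper":-0.48},
])

```text
clock: 6.28
tcp_pos: [0.4498, -0.0719, 0.1068]
orientation: [-1.532, 0.433, -0.425]
contact_force: [-1.2, 0.4, 0.1]
grip_width: 0.0226
gripper_force: 0.0
```

```bash
python3 - <<'E'
from h import *
st()
im=r.grab_frame("top");a=cv2.resize(im[150:300,220:400],None,fx=4,fy=4,interpolation=2)
cv2.imwrite("pics/a1.png",a[:600,:720])
R=tool(53,0,[0,0,-1]); tip=ch([-.1195,.030,.107]); plan(tip-R.apply([0,0,.022]),R,4)
E
```

```text
t 6.28 tcp [ 0.4498 -0.0719  0.1068] chest [-0.1687 -0.0309  0.1068] grip 0.0226 0.0 F [-1.2  0.4  0.1] q [ 0.725  1.002  0.058  2.163 -1.36   1.609  0.029]
axes in chest [[0.8, -0.01, 0.6], [-0.6, -0.0, 0.8], [-0.0, -1.0, -0.0]]
4 rows; turn/row [ 0.1  0.  -0. ]
[ 0.7  0.1 14.1]
[ 0.6  0.1 14.1]
[ 0.6  0.1 14.1]
[ 0.6  0.1 14.1]
```

View pics/a1.png

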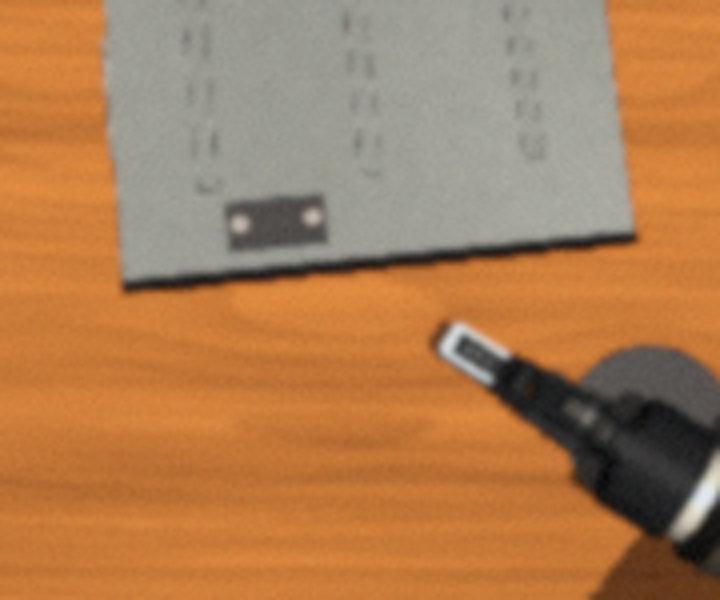

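The fingertip is at crop (447,333), in front of the lid's edge. The catch plate is centred at crop (276,222).

```bash
python3 - <<'E'
from h import *
o=r.get_obs();R=Ro.from_rotvec(o['orientation'])
f=lambda P:((proj("top",P)-[220,150])*4).round(0).tolist()
print('tip corners',f([o['tcp_pos']+R.apply([s*.011,-.02,.022]) for s in(-1,1)]))
print('edge',f([ch([-.132,.156,.142]),ch([-.132,-.156,.142])]),'plate50',f([ch([-.105,.05,.143]),ch([-.105,.03,.143])]))
E
```

```text
tip corners [[395.0, 324.0], [414.0, 293.0]]
edge [[121.0, 293.0], [636.0, 248.0]] plate50 [[293.0, 233.0], [326.0, 230.0]]
```

```bash
python3 - <<'E'
from h import *
o=r.get_obs();R=Ro.from_rotvec(o['orientation'])
im=r.grab_frame("scene");t=o['tcp_pos']+R.apply([0,-.02,.022]);u=proj("scene",[t,t-R.apply([0,0,.027])]);print(u.round(1), R.as_matrix().round(2).tolist())
x0,y0=int(u[0,0])-80,int(u[0,1])-60
t2=r.grab_frame("top");v=proj("top",[t,t-R.apply([0,0,.027]),o['tcp_pos']])
for p in u: cv2.circle(im,tuple(int(a) for a in p.round()),0,(0,0,255),-1)
for p in v: cv2.circle(t2,tuple(int(a) for a in p.round()),0,(0,0,255),-1)
a=cv2.resize(im[y0:y0+120,x0:x0+130],None,fx=3,fy=5,interpolation=0);a=cv2.resize(im[y0:y0+120,x0:x0+100],None,fx=4,fy=4,interpolation=0)
b=cv2.resize(t2[180:300,300:400],None,fx=4,fy=4,interpolation=0)
cv2.imwrite("pics/b1.png",np.hstack([a,b]))
E
```

```text
[[289.8 172.5]
 [279.4 172.4]] [[0.85, -0.0, 0.52], [-0.52, -0.0, 0.85], [-0.0, -1.0, -0.0]]
```

View pics/b1.png

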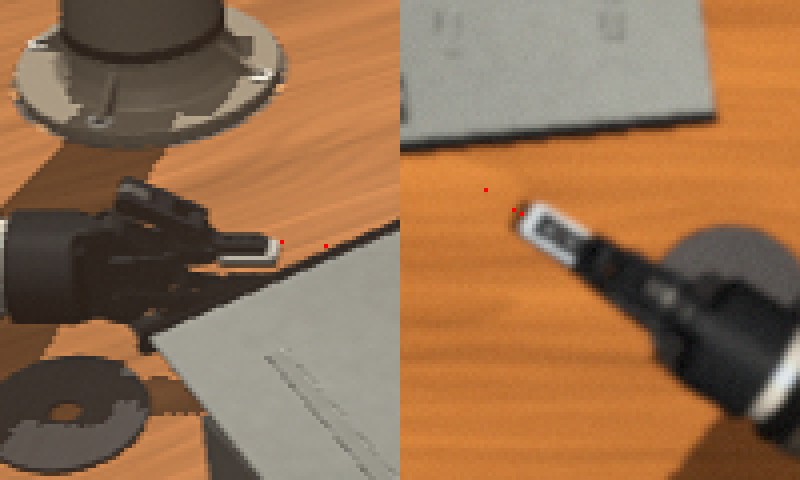

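```bash
python3 - <<'E'
from h import *
p=np.array([.2993,.6044,.2231]);print('tcp',proj("scene",p).round(1),'tip',proj("scene",p-[0,0,.022]).round(1),'back27',proj("scene",p+[0,0,.005]).round(1), 'pads',proj("scene",[p-[0,0,.009]+s*.05*np.array([.444,.896,0]) for s in(-1,1)]).round(1))
im=cv2.imread("pics/scene0.png");g=im[20:75,415:485].max(axis=2)
for row in g[::2]: print(''.join('#' if v<40 else '.' for v in row))
E
```

```text
tcp [[444.5  62.9]] tip [[443.3  69.2]] back27 [[444.8  61.4]] pads [[429.1  66. ]
 [458.9  65. ]]
.........................##########################...................
.........................##########################...................
...............###......###########################...................
..............##.##.....##########################..########..........
.............########..############################...######..........
............########..###############################..####...........
............########...#########################....########..........
...........########..##########################.....########..........
...........#######..############################....#######...........
..........#######.###############################..########...........
..........##################.######..###...################...........
..........################...................##############...........
............###########.......................###########.............
..............########......................####.##...................
.......
[... 286 characters left out ...]
......#...#......................###.........................
...................#..................................................
......................................................................
......................................................................
......................................................................
......................................................................
......................................................................
......................................................................
......................................................................
......................................................................
```

```bash
python3 - <<'E'
from h import *
im=r.grab_frame("top");cv2.imwrite("pics/t3.png",im)
g=im[...,0].astype(float) # blue: wood low, lid mid, bead dark
xs=np.arange(256,376,4);ys=[]
b=cv2.GaussianBlur(im,(3,3),0)
for x in xs:
    col=b[195:232,x].astype(float);sat=col[:,2]-col[:,0]  # wood: large red-blue
    k=np.argmax(sat>40); ys.append(195+k-1+(40-sat[k-1])/(sat[k]-sat[k-1]))
k,c=np.polyfit(xs,ys,1);print(k,c,np.abs(np.polyval([k,c],xs)-ys).max())
E_=ray("top",[(260,260*k+c),(370,370*k+c)],.142);print(E_, 'yaw',np.arctan2(-(E_[0]-E_[1])[0],(E_[0]-E_[1])[1]))
# side edges at mid lid rows
for y in (165,175,185,195):
    row=b[y].astype(float);sat=row[:,2]-row[:,0];L=np.argmax(sat[255::-1][:40]>40);Rr=np.argmax(sat[340:400]>40);print(y,256-L,339+Rr+.5)
E
```

```text
-0.09800843252888483 246.65543034514198 0.30440205253006525
[[ 0.47343665  0.0943064   0.142     ]
 [ 0.50172093 -0.17141097  0.142     ]] yaw 0.10604566324222436
165 247 372.5
175 247 373.5
185 248 374.5
195 250 375.5
```

```bash
python3 - <<'E'
from h import *
y=.106;RC=Ro.from_euler('z',y).as_matrix()
for v,l,rr in((175,247.3,373.5),(195,249.7,375.5)):
    P=ray("top",[(l,v),(rr,v)],.136); Q=P@RC; print(Q.round(4),Q[:,1].mean())
F=ray("top",[(260,260*-.098+246.655),(370,370*-.098+246.655)],.142)@RC;print(F.round(4))
B=ray("top",[(246,140),(367,130)],.12)@RC;print(B.round(4))
pl=ray("top",[(220+276/4,150+222/4)],.143)@RC;print('plate',pl)
E
```

```text
[[ 0.5976  0.066   0.136 ]
 [ 0.5674 -0.2432  0.136 ]] -0.08861047918341455
[[ 0.5476  0.064   0.136 ]
 [ 0.5176 -0.2422  0.136 ]] -0.08909640554304946
[[ 0.4808  0.0437  0.142 ]
 [ 0.4808 -0.2235  0.142 ]]
[[ 0.6904  0.0641  0.12  ]
 [ 0.6868 -0.243   0.12  ]]
plate [[ 0.51167233 -0.02937938  0.143     ]]
```

```bash
sed -i 's/^C0=.*/C0=np.array([.617,-.0238,0]);YAW=.106/' h.py; python3 - <<'E'
from h import *
st()
R=tool(52,0,[0,0,-1]); tip=ch([-.120,.025,.107]); plan(tip-R.apply([0,0,.022]),R,4)
print(R.inv().apply(RC@[0,.01,0])*1000)
E
```

```text
t 6.47 tcp [ 0.4501 -0.0723  0.108 ] chest [-0.1711 -0.0305  0.108 ] grip 0.0225 0.0 F [1.  0.  0.3] q [ 0.726  1.     0.058  2.163 -1.36   1.61   0.029]
axes in chest [[0.79, -0.0, 0.61], [-0.61, -0.0, 0.79], [-0.0, -1.0, -0.0]]
4 rows; turn/row [ 0.1  0.1 -0. ]
[ 1.7  0.2 13.3]
[ 1.6  0.2 13.3]
[ 1.6  0.2 13.3]
[ 1.6  0.2 13.3]
[-6.15661475  0.          7.88010754]
```

Request:
step_arm([
  {"dx":1.6,"dy":0.2,"dz":13.3,"rx":0,"ry":0,"rz":0,"gripper":-0.48},
  {"dx":1.6,"dy":0.2,"dz":13.3,"rx":0,"ry":0,"rz":0,"gripper":-0.48},
  {"dx":1.6,"dy":0.2,"dz":13.3,"rx":0,"ry":0,"rz":0,"gripper":-0.48},
  {"dx":1.6,"dy":0.2,"dz":13.3,"rx":0,"ry":0,"rz":0,"gripper":-0.48},
  {"dx":0,"dy":0,"dz":0,"rx":0,"ry":0,"rz":0,"gripper":-0.48},
])

```text
clock: 7.1
tcp_pos: [0.4834, -0.0301, 0.1074]
orientation: [-1.529, 0.43, -0.428]
contact_force: [0.5, -0.5, 0.4]
grip_width: 0.0219
gripper_force: 0.0
```

Request:
step_arm([
  {"dx":-6.2,"dy":0,"dz":7.9,"rx":0,"ry":0,"rz":0,"gripper":-0.48},
  {"dx":-6.2,"dy":0,"dz":7.9,"rx":0,"ry":0,"rz":0,"gripper":-0.48},
  {"dx":-3,"dy":0,"dz":4,"rx":0,"ry":0,"rz":0,"gripper":-0.48},
  {"dx":0,"dy":0,"dz":0,"rx":0,"ry":0,"rz":0,"gripper":-0.48},
])

```text
clock: 7.6
tcp_pos: [0.4804, -0.0055, 0.1066]
orientation: [-1.53, 0.431, -0.427]
contact_force: [-0.3, 0.5, 0.0]
grip_width: 0.0224
gripper_force: 0.0
```

```bash
python3 - <<'E'
from h import *
st()
o=r.get_obs();R=Ro.from_rotvec(o['orientation']);print('tipA',(RC.T@(o['tcp_pos']+R.apply([0,0,.022])-C0)).round(4),'Fc',RC.T@o['contact_force'])
im=r.grab_frame("top");cv2.imwrite("pics/a2.png",cv2.resize(im[180:280,230:330],None,fx=5,fy=5,interpolation=2))
E
```

```text
t 7.6 tcp [ 0.4804 -0.0055  0.1066] chest [-0.1339  0.0327  0.1066] grip 0.0224 0.0 F [-0.3  0.5  0. ] q [ 0.976  1.038 -0.404  2.198 -1.363  1.219 -0.019]
axes in chest [[0.79, -0.0, 0.61], [-0.61, -0.0, 0.79], [-0.0, -1.0, -0.0]]
tipA [-0.1205  0.0502  0.1066] Fc [-0.22042735  0.48157412  0.04779051]
```

View pics/a2.png

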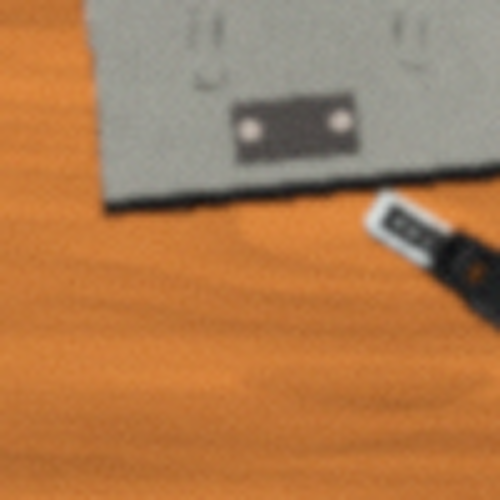

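```bash
python3 - <<'E'
from h import *
im=cv2.imread("pics/a2.png")
o=r.get_obs();R=Ro.from_rotvec(o['orientation'])
P=ray("top",[(230+371/5,180+210/5),(230+386/5,180+190/5),(230+365/5,180+222/5)],.132);print((RC.T@(P-C0).T).T.round(4), R.inv().apply(P-o['tcp_pos']).round(4))
print(R.inv().apply(RC@[.018,0,0])*1000)
E
```

```text
[[-0.1419  0.0268  0.132 ]
 [-0.1329  0.0186  0.132 ]
 [-0.1474  0.0303  0.132 ]] [[-0.0031 -0.0254 -0.0095]
 [ 0.0091 -0.0254 -0.0106]
 [-0.0096 -0.0254 -0.0102]]
[14.28580736 -0.05258818 10.95047682]
```

Request:
step_arm([
  {"dx":5,"dy":1.5,"dz":3.8,"rx":0,"ry":0,"rz":0,"gripper":-0.48},
  {"dx":5,"dy":0,"dz":3.8,"rx":0,"ry":0,"rz":0,"gripper":-0.48},
  {"dx":5,"dy":0,"dz":3.9,"rx":0,"ry":0,"rz":0,"gripper":-0.48},
  {"dx":0,"dy":0,"dz":0,"rx":0,"ry":0,"rz":0,"gripper":-0.48},
])

```text
clock: 8.15
tcp_pos: [0.4999, -0.0033, 0.1054]
orientation: [-1.529, 0.43, -0.428]
contact_force: [0.2, 0.3, -0.2]
grip_width: 0.022
gripper_force: 0.0
```

Request:
step_arm([
  {"dx":-3.1,"dy":0,"dz":4,"rx":0,"ry":0,"rz":0,"gripper":-0.48},
  {"dx":-3.1,"dy":0,"dz":4,"rx":0,"ry":0,"rz":0,"gripper":-0.48},
  {"dx":-1.5,"dy":0,"dz":2,"rx":0,"ry":0,"rz":0,"gripper":-0.48},
  {"dx":0,"dy":0,"dz":0,"rx":0,"ry":0,"rz":0,"gripper":-0.48},
])

```text
clock: 8.65
tcp_pos: [0.4979, 0.0094, 0.1053]
orientation: [-1.529, 0.431, -0.428]
contact_force: [0.0, 0.4, -0.9]
grip_width: 0.0221
gripper_force: 0.0
```

```bash
cat >>h.py <<'E'
def tip(off=-.007):
    o=r.get_obs();R=Ro.from_rotvec(o['orientation']);print('tip',(RC.T@(o['tcp_pos']+R.apply([0,0,off])-C0)).round(4),'Fchest',(RC.T@o['contact_force']).round(1))
E
python3 -c "
from h import *
st();tip()"
```

```text
t 8.65 tcp [0.4979 0.0094 0.1053] chest [-0.1149  0.0456  0.1053] grip 0.0221 0.0 F [ 0.   0.4 -0.9] q [ 1.024  1.076 -0.517  2.184 -1.362  1.117 -0.041]
axes in chest [[0.79, -0.0, 0.61], [-0.61, -0.0, 0.79], [-0.0, -1.0, -0.0]]
tip [-0.1192  0.0401  0.1053] Fchest [ 0.1  0.4 -0.9]
```

Continue +y in small steps until a force appears.

Request:
step_arm([
  {"dx":-1.8,"dy":0,"dz":2.4,"rx":0,"ry":0,"rz":0,"gripper":-0.48},
  {"dx":-1.8,"dy":0,"dz":2.4,"rx":0,"ry":0,"rz":0,"gripper":-0.48},
  {"dx":0,"dy":0,"dz":0,"rx":0,"ry":0,"rz":0,"gripper":-0.48},
])

```text
clock: 9.02
tcp_pos: [0.4976, 0.015, 0.1052]
orientation: [-1.529, 0.432, -0.428]
contact_force: [-0.2, -2.5, 0.2]
grip_width: 0.0221
gripper_force: 1.4
```

Request:
step_arm([
  {"dx":-1.8,"dy":0,"dz":2.4,"rx":0,"ry":0,"rz":0,"gripper":-0.48},
  {"dx":-1.8,"dy":0,"dz":2.4,"rx":0,"ry":0,"rz":0,"gripper":-0.48},
  {"dx":0,"dy":0,"dz":0,"rx":0,"ry":0,"rz":0,"gripper":-0.48},
])

```text
clock: 9.4
tcp_pos: [0.497, 0.0211, 0.1052]
orientation: [-1.529, 0.432, -0.428]
contact_force: [-0.8, -3.7, 1.5]
grip_width: 0.0221
gripper_force: 1.8
```

Request:
step_arm([
  {"dx":-1.8,"dy":0,"dz":2.4,"rx":0,"ry":0,"rz":0,"gripper":-0.48},
  {"dx":-1.8,"dy":0,"dz":2.4,"rx":0,"ry":0,"rz":0,"gripper":-0.48},
  {"dx":0,"dy":0,"dz":0,"rx":0,"ry":0,"rz":0,"gripper":-0.48},
])

```text
clock: 9.78
tcp_pos: [0.4964, 0.0271, 0.1051]
orientation: [-1.529, 0.432, -0.428]
contact_force: [-0.6, -4.7, 1.4]
grip_width: 0.0222
gripper_force: 2.3
```

```bash
python3 -c "
from h import *
st();tip()"
```

```text
t 9.78 tcp [0.4964 0.0271 0.1051] chest [-0.1145  0.0634  0.1051] grip 0.0222 2.348610470071435 F [-0.6 -4.7  1.4] q [ 1.07   1.111 -0.601  2.205 -1.363  1.03  -0.027]
axes in chest [[0.79, -0.0, 0.61], [-0.61, -0.0, 0.79], [-0.0, -1.0, -0.0]]
tip [-0.1188  0.0578  0.1052] Fchest [-1.1 -4.6  1.4]
```

Request:
step_arm([
  {"dx":-1.8,"dy":0,"dz":2.4,"rx":0,"ry":0,"rz":0,"gripper":-0.48},
  {"dx":0,"dy":-4,"dz":0,"rx":0,"ry":0,"rz":0,"gripper":-0.48},
  {"dx":0,"dy":-4,"dz":0,"rx":0,"ry":0,"rz":0,"gripper":-0.48},
])

```text
clock: 10.15
tcp_pos: [0.4956, 0.0294, 0.111]
orientation: [-1.534, 0.434, -0.427]
contact_force: [-4.0, -5.5, -5.1]
grip_width: 0.0223
gripper_force: 3.3
```

Request:
step_arm([
  {"dx":0,"dy":-3,"dz":0,"rx":0,"ry":0,"rz":0,"gripper":-0.48},
])

```text
clock: 10.28
tcp_pos: [0.4955, 0.0295, 0.114]
orientation: [-1.534, 0.434, -0.427]
contact_force: [-3.6, -4.6, -5.1]
grip_width: 0.0226
gripper_force: 3.3
```

Request:
step_arm([
  {"dx":0,"dy":-3,"dz":0,"rx":0,"ry":0,"rz":0,"gripper":-0.48},
])

```text
clock: 10.4
tcp_pos: [0.4955, 0.0293, 0.1159]
orientation: [-1.537, 0.435, -0.426]
contact_force: [-1.1, -1.7, -10.8]
grip_width: 0.0219
gripper_force: 5.9
```

```bash
python3 -c "
from h import *
st();tip()"
```

```text
t 10.4 tcp [0.4955 0.0293 0.1159] chest [-0.1152  0.0657  0.1159] grip 0.0219 5.895888773957267 F [ -1.1  -1.7 -10.8] q [ 1.094  1.093 -0.636  2.22  -1.362  1.002 -0.048]
axes in chest [[0.79, -0.01, 0.61], [-0.61, -0.01, 0.79], [-0.0, -1.0, -0.01]]
tip [-0.1195  0.0601  0.116 ] Fchest [ -1.3  -1.6 -10.8]
```

Request:
step_arm([
  {"dx":0,"dy":0,"dz":0,"rx":0,"ry":0,"rz":0,"gripper":-0.48},
])

```text
clock: 10.52
tcp_pos: [0.4955, 0.0294, 0.1165]
orientation: [-1.535, 0.434, -0.426]
contact_force: [-3.1, -4.6, -10.5]
grip_width: 0.0224
gripper_force: 6.3
```

```bash
python3 - <<'E'
from h import *
st();tip()
im=r.grab_frame("top")
b=cv2.GaussianBlur(im,(3,3),0)
xs=np.arange(256,300,4);ys=[]
for x in xs:
    col=b[195:232,x].astype(float);sat=col[:,2]-col[:,0];k=np.argmax(sat>40); ys.append(195+k-1+(40-sat[k-1])/(sat[k]-sat[k-1]))
print(np.mean(np.array(ys)-(xs*-.098+246.655)))
a=ray("top",[(280,219)],.142);print(proj("top",a+[[0,0,.006]])-[280,219])
s=r.grab_frame("scene")[140:260,230:410];t=im[160:280,240:340]
cv2.imwrite("pics/a3.png",np.hstack([cv2.resize(s,None,fx=2.5,fy=2.5,interpolation=2),cv2.resize(t,None,fx=2.5,fy=2.5,interpolation=2)]))
E
```

```text
t 10.53 tcp [0.4955 0.0294 0.1165] chest [-0.1151  0.0658  0.1165] grip 0.0224 6.336462835315615 F [ -3.1  -4.6 -10.5] q [ 1.094  1.093 -0.636  2.22  -1.362  1.003 -0.048]
axes in chest [[0.79, -0.01, 0.61], [-0.61, -0.01, 0.79], [-0.0, -1.0, -0.01]]
tip [-0.1194  0.0602  0.1166] Fchest [ -3.6  -4.3 -10.5]
0.7502661448164489
[[-0.15597958 -0.20505241]]
```

View pics/a3.png

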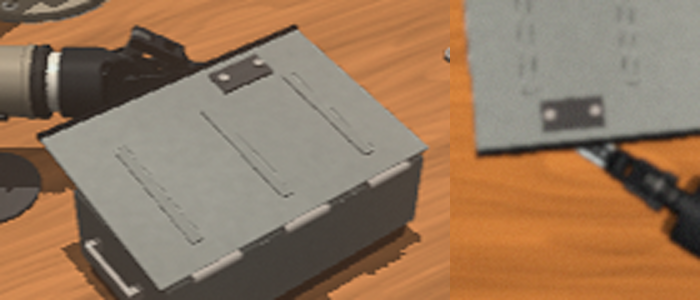

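The lid sits at the front edge of the fingers, under the plate. The steady −10 N means the catch still blocks the lid, so I back down, pull out 3 mm and push the catch further.

Request:
step_arm([
  {"dx":0,"dy":8,"dz":0,"rx":0,"ry":0,"rz":0,"gripper":-0.48},
  {"dx":-2.4,"dy":0,"dz":-1.8,"rx":0,"ry":0,"rz":0,"gripper":-0.48},
  {"dx":-1.5,"dy":0,"dz":2,"rx":0,"ry":0,"rz":0,"gripper":-0.48},
  {"dx":0,"dy":0,"dz":0,"rx":0,"ry":0,"rz":0,"gripper":-0.48},
])

```text
clock: 11.12
tcp_pos: [0.4934, 0.0323, 0.1123]
orientation: [-1.527, 0.43, -0.429]
contact_force: [-1.0, -6.3, -0.1]
grip_width: 0.0222
gripper_force: 2.7
```

Request:
step_arm([
  {"dx":-1.5,"dy":0,"dz":2,"rx":0,"ry":0,"rz":0,"gripper":-0.48},
  {"dx":0,"dy":0,"dz":0,"rx":0,"ry":0,"rz":0,"gripper":-0.48},
])

```text
clock: 11.38
tcp_pos: [0.4933, 0.0341, 0.1122]
orientation: [-1.527, 0.431, -0.43]
contact_force: [-2.4, -8.4, 0.7]
grip_width: 0.0224
gripper_force: 4.4
```

```bash
python3 -c "
from h import *
st();tip()"
```

```text
t 11.38 tcp [0.4933 0.0341 0.1122] chest [-0.1169  0.0707  0.1122] grip 0.0224 4.440281633287668 F [-2.4 -8.4  0.7] q [ 1.107  1.122 -0.654  2.223 -1.357  0.984 -0.03 ]
axes in chest [[0.79, -0.0, 0.61], [-0.61, 0.0, 0.79], [-0.0, -1.0, 0.0]]
tip [-0.1211  0.0652  0.1122] Fchest [-3.3 -8.1  0.7]
```

Request:
step_arm([
  {"dx":0.6,"dy":-2,"dz":-0.8,"rx":0,"ry":0,"rz":0,"gripper":-0.48},
  {"dx":0,"dy":-3,"dz":0,"rx":0,"ry":0,"rz":0,"gripper":-0.48},
  {"dx":0,"dy":-2,"dz":0,"rx":0,"ry":0,"rz":0,"gripper":-0.48},
])

```text
clock: 11.75
tcp_pos: [0.4927, 0.0332, 0.1169]
orientation: [-1.532, 0.433, -0.428]
contact_force: [-2.2, -4.1, -10.2]
grip_width: 0.0224
gripper_force: 5.9
```

Request:
step_arm([
  {"dx":0,"dy":-2,"dz":0,"rx":0,"ry":0,"rz":0,"gripper":-0.48},
])

```text
clock: 11.88
tcp_pos: [0.4927, 0.0332, 0.1182]
orientation: [-1.534, 0.434, -0.427]
contact_force: [-0.1, -4.2, -10.4]
grip_width: 0.0222
gripper_force: 6.2
```

Request:
step_arm([
  {"dx":0,"dy":-2,"dz":0,"rx":0,"ry":0,"rz":0,"gripper":-0.48},
])

```text
clock: 12.0
tcp_pos: [0.4928, 0.0332, 0.1207]
orientation: [-1.532, 0.433, -0.427]
contact_force: [-0.8, -5.1, -11.5]
grip_width: 0.0224
gripper_force: 6.3
```

Request:
step_arm([
  {"dx":0,"dy":-2.5,"dz":0,"rx":0,"ry":0,"rz":0,"gripper":-0.48},
  {"dx":0,"dy":-2.5,"dz":0,"rx":0,"ry":0,"rz":0,"gripper":-0.48},
])

```text
clock: 12.25
tcp_pos: [0.4929, 0.0333, 0.1264]
orientation: [-1.531, 0.433, -0.428]
contact_force: [-0.1, -5.1, -11.9]
grip_width: 0.0219
gripper_force: 6.2
```

Request:
step_arm([
  {"dx":0,"dy":-2.5,"dz":0,"rx":0,"ry":0,"rz":0,"gripper":-0.48},
  {"dx":0,"dy":-2.5,"dz":0,"rx":0,"ry":0,"rz":0,"gripper":-0.48},
])

```text
clock: 12.5
tcp_pos: [0.4929, 0.0334, 0.1315]
orientation: [-1.531, 0.433, -0.428]
contact_force: [-1.2, -5.1, -10.4]
grip_width: 0.0221
gripper_force: 6.2
```

```bash
python3 -c "
from h import *
st();tip()"
```

```text
t 12.5 tcp [0.4929 0.0334 0.1315] chest [-0.1173  0.07    0.1315] grip 0.0221 6.23132657026872 F [ -1.2  -5.1 -10.4] q [ 1.13   1.083 -0.688  2.238 -1.356  0.971 -0.068]
axes in chest [[0.79, -0.0, 0.61], [-0.61, -0.0, 0.79], [-0.0, -1.0, -0.0]]
tip [-0.1216  0.0644  0.1315] Fchest [ -1.7  -4.9 -10.4]
```

Request:
step_arm([
  {"dx":0,"dy":-3,"dz":0,"rx":0,"ry":0,"rz":0,"gripper":-0.48},
  {"dx":0,"dy":-3,"dz":0,"rx":0,"ry":0,"rz":0,"gripper":-0.48},
  {"dx":0,"dy":-3,"dz":0,"rx":0,"ry":0,"rz":0,"gripper":-0.48},
  {"dx":0,"dy":-3,"dz":0,"rx":0,"ry":0,"rz":0,"gripper":-0.48},
  {"dx":0,"dy":-4,"dz":0,"rx":0,"ry":0,"rz":0,"gripper":-0.48},
  {"dx":0,"dy":-4,"dz":0,"rx":0,"ry":0,"rz":0,"gripper":-0.48},
])

```text
clock: 13.25
tcp_pos: [0.4922, 0.0353, 0.1539]
orientation: [-1.527, 0.428, -0.426]
contact_force: [-2.3, -0.4, -4.2]
grip_width: 0.0224
gripper_force: 2.4
```

```bash
python3 - <<'E'
from h import *
st();tip()
# arc for tool: follow lid edge from now; contact height ref
R=tool(52,0,[0,0,-1])
print('per 10mm chest x',R.inv().apply(RC@[.01,0,0])*1000,'y',R.inv().apply(RC@[0,.01,0])*1000)
E
```

```text
t 13.25 tcp [0.4922 0.0353 0.1539] chest [-0.1179  0.0719  0.1539] grip 0.0224 2.413353894953616 F [-2.3 -0.4 -4.2] q [ 1.154  1.048 -0.728  2.253 -1.356  0.964 -0.105]
axes in chest [[0.8, -0.0, 0.61], [-0.61, 0.0, 0.8], [-0.0, -1.0, 0.0]]
tip [-0.1221  0.0664  0.1539] Fchest [-2.3 -0.1 -4.2]
per 10mm chest x [7.88010754 0.         6.15661475] y [-6.15661475  0.          7.88010754]
```

Request:
step_arm([
  {"dx":5,"dy":-12.6,"dz":3.9,"rx":0,"ry":0,"rz":0,"gripper":-0.48},
  {"dx":5,"dy":-12.6,"dz":3.9,"rx":0,"ry":0,"rz":0,"gripper":-0.48},
  {"dx":5,"dy":-12.6,"dz":3.9,"rx":0,"ry":0,"rz":0,"gripper":-0.48},
  {"dx":5,"dy":-12.6,"dz":3.9,"rx":0,"ry":0,"rz":0,"gripper":-0.48},
])

```text
clock: 13.75
tcp_pos: [0.5172, 0.0386, 0.2042]
orientation: [-1.528, 0.428, -0.425]
contact_force: [-1.4, 0.4, -5.0]
grip_width: 0.0221
gripper_force: 2.4
```

Request:
step_arm([
  {"dx":8.6,"dy":-10.6,"dz":6.7,"rx":0,"ry":0,"rz":0,"gripper":-0.48},
  {"dx":8.6,"dy":-10.6,"dz":6.7,"rx":0,"ry":0,"rz":0,"gripper":-0.48},
  {"dx":8.6,"dy":-10.6,"dz":6.7,"rx":0,"ry":0,"rz":0,"gripper":-0.48},
  {"dx":8.6,"dy":-10.6,"dz":6.7,"rx":0,"ry":0,"rz":0,"gripper":-0.48},
])

```text
clock: 14.25
tcp_pos: [0.5611, 0.0432, 0.2466]
orientation: [-1.528, 0.428, -0.426]
contact_force: [-3.5, -2.2, -2.1]
grip_width: 0.0226
gripper_force: 2.4
```

```bash
python3 - <<'E'
from h import *
st();tip()
E
```

```text
t 14.25 tcp [0.5611 0.0432 0.2466] chest [-0.0485  0.0725  0.2466] grip 0.0226 2.3806329623312195 F [-3.5 -2.2 -2.1] q [ 1.211  0.962 -0.987  2.17  -1.356  0.841 -0.368]
axes in chest [[0.8, -0.0, 0.61], [-0.61, 0.0, 0.8], [-0.0, -1.0, 0.0]]
tip [-0.0527  0.067   0.2466] Fchest [-3.7 -1.8 -2.1]
```

Request:
step_arm([
  {"dx":11.3,"dy":-3.8,"dz":8.7,"rx":0,"ry":0,"rz":0,"gripper":-0.48},
  {"dx":11.3,"dy":-3.8,"dz":8.7,"rx":0,"ry":0,"rz":0,"gripper":-0.48},
  {"dx":11.3,"dy":-3.8,"dz":8.7,"rx":0,"ry":0,"rz":0,"gripper":-0.48},
  {"dx":11.3,"dy":-3.8,"dz":8.7,"rx":0,"ry":0,"rz":0,"gripper":-0.48},
])

```text
clock: 14.75
tcp_pos: [0.6176, 0.05, 0.263]
orientation: [-1.525, 0.426, -0.426]
contact_force: [-10.5, -6.4, 10.3]
grip_width: 0.0223
gripper_force: 8.1
```

```bash
python3 - <<'E'
from h import *
st();tip()
E
```

```text
t 14.75 tcp [0.6176 0.05   0.263 ] chest [0.0084 0.0733 0.263 ] grip 0.0223 8.127313364529982 F [-10.5  -6.4  10.3] q [ 1.143  0.976 -1.019  2.067 -1.354  0.806 -0.446]
axes in chest [[0.8, 0.0, 0.6], [-0.6, 0.0, 0.8], [-0.0, -1.0, 0.0]]
tip [0.0042 0.0678 0.263 ] Fchest [-11.1  -5.2  10.3]
```

Request:
step_arm([
  {"dx":-12,"dy":0,"dz":-9.2,"rx":0,"ry":0,"rz":0,"gripper":-0.48},
  {"dx":-12,"dy":4,"dz":-9.2,"rx":0,"ry":0,"rz":0,"gripper":-0.48},
  {"dx":-8,"dy":4,"dz":-6.2,"rx":0,"ry":0,"rz":0,"gripper":-0.48},
  {"dx":23,"dy":0,"dz":-29,"rx":0,"ry":0,"rz":0,"gripper":-0.48},
  {"dx":23,"dy":0,"dz":-29,"rx":0,"ry":0,"rz":0,"gripper":-0.48},
  {"dx":23,"dy":0,"dz":-29,"rx":0,"ry":0,"rz":0,"gripper":-0.48},
])

```text
clock: 15.5
tcp_pos: [0.5908, -0.0679, 0.2515]
orientation: [-1.529, 0.432, -0.427]
contact_force: [-0.1, -0.2, -0.1]
grip_width: 0.0224
gripper_force: 0.0
```

```bash
python3 - <<'E'
from h import *
st();tip()
cv2.imwrite("pics/a4.png",np.hstack([r.grab_frame("scene")[60:320,180:480],r.grab_frame("top")[60:320,200:420]]))
E
```

```text
t 15.5 tcp [ 0.5908 -0.0679  0.2515] chest [-0.0307 -0.0411  0.2515] grip 0.0224 0.0 F [-0.1 -0.2 -0.1] q [ 1.262  0.953 -0.895  1.971 -1.138  1.007 -0.611]
axes in chest [[0.79, -0.0, 0.61], [-0.61, -0.0, 0.79], [-0.0, -1.0, -0.0]]
tip [-0.0349 -0.0467  0.2516] Fchest [-0.1 -0.2 -0.1]
```

View pics/a4.png

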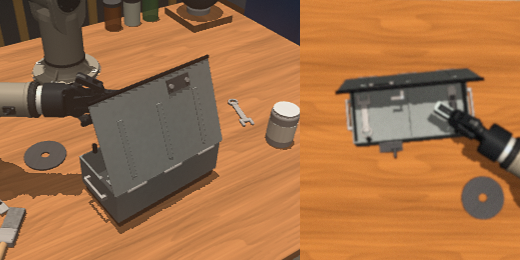

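The lid stands at roughly 75–80°, and the fingers are free at its −y half. I push on.

Request:
step_arm([
  {"dx":15,"dy":0,"dz":11.7,"rx":0,"ry":0,"rz":0,"gripper":-0.48},
  {"dx":15,"dy":0,"dz":11.7,"rx":0,"ry":0,"rz":0,"gripper":-0.48},
  {"dx":11,"dy":0,"dz":8.6,"rx":0,"ry":0,"rz":0,"gripper":-0.48},
  {"dx":11,"dy":0,"dz":8.6,"rx":0,"ry":0,"rz":0,"gripper":-0.48},
  {"dx":11,"dy":0,"dz":8.6,"rx":0,"ry":0,"rz":0,"gripper":-0.48},
  {"dx":11,"dy":1,"dz":8.6,"rx":0,"ry":0,"rz":0,"gripper":-0.48},
  {"dx":11,"dy":2,"dz":8.6,"rx":0,"ry":0,"rz":0,"gripper":-0.48},
  {"dx":11,"dy":3,"dz":8.6,"rx":0,"ry":0,"rz":0,"gripper":-0.48},
])

```text
clock: 16.6
tcp_pos: [0.7132, -0.0509, 0.2465]
orientation: [-1.528, 0.429, -0.426]
contact_force: [-4.7, 0.2, 4.7]
grip_width: 0.0223
gripper_force: 2.5
```

```bash
python3 - <<'E'
from h import *
st();tip()
E
```

```text
t 16.6 tcp [ 0.7132 -0.0509  0.2465] chest [ 0.0928 -0.0372  0.2465] grip 0.0223 2.5032646441832185 F [-4.7  0.2  4.7] q [ 1.066  1.035 -0.887  1.75  -1.153  0.952 -0.697]
axes in chest [[0.8, -0.0, 0.61], [-0.61, 0.0, 0.8], [-0.0, -1.0, -0.0]]
tip [ 0.0886 -0.0427  0.2465] Fchest [-4.6  0.7  4.7]
```

Request:
step_arm([
  {"dx":4,"dy":0,"dz":3,"rx":0,"ry":0,"rz":0,"gripper":-0.48},
  {"dx":4,"dy":0,"dz":3,"rx":0,"ry":0,"rz":0,"gripper":-0.48},
  {"dx":3,"dy":0,"dz":2.3,"rx":0,"ry":0,"rz":0,"gripper":-0.48},
])

```text
clock: 16.98
tcp_pos: [0.7256, -0.05, 0.2445]
orientation: [-1.531, 0.431, -0.425]
contact_force: [-4.1, 2.8, -0.4]
grip_width: 0.0223
gripper_force: 2.2
```

Request:
step_arm([
  {"dx":3,"dy":0,"dz":2.3,"rx":0,"ry":0,"rz":0,"gripper":-0.48},
])

```text
clock: 17.1
tcp_pos: [0.7294, -0.05, 0.2441]
orientation: [-1.531, 0.432, -0.425]
contact_force: [-5.1, 0.7, -1.4]
grip_width: 0.0225
gripper_force: 2.0
```

Request:
step_arm([
  {"dx":3,"dy":0,"dz":2.3,"rx":0,"ry":0,"rz":0,"gripper":-0.48},
])

```text
clock: 17.23
tcp_pos: [0.7332, -0.05, 0.2439]
orientation: [-1.532, 0.432, -0.426]
contact_force: [-11.3, -0.2, -1.3]
grip_width: 0.0223
gripper_force: 6.0
```

Request:
step_arm([
  {"dx":2,"dy":0,"dz":1.6,"rx":0,"ry":0,"rz":0,"gripper":-0.48},
])

```text
clock: 17.35
tcp_pos: [0.7337, -0.0497, 0.2435]
orientation: [-1.531, 0.43, -0.423]
contact_force: [-26.5, -7.8, 3.9]
grip_width: 0.0223
gripper_force: 13.2
```

```bash
python3 - <<'E'
from h import *
st();tip()
E
```

```text
t 17.35 tcp [ 0.7337 -0.0497  0.2435] chest [ 0.1133 -0.0381  0.2435] grip 0.0223 13.197487369179726 F [-26.5  -7.8   3.9] q [ 1.033  1.049 -0.878  1.705 -1.147  0.95  -0.72 ]
axes in chest [[0.8, -0.01, 0.61], [-0.61, -0.0, 0.8], [-0.0, -1.0, -0.0]]
tip [ 0.1091 -0.0437  0.2435] Fchest [-27.2  -4.9   3.9]
```

Request:
step_arm([
  {"dx":-20,"dy":-8,"dz":-15,"rx":0,"ry":0,"rz":0,"gripper":-0.48},
  {"dx":-30,"dy":-20,"dz":-23,"rx":0,"ry":0,"rz":0,"gripper":-0.4},
  {"dx":-30,"dy":-30,"dz":-23,"rx":0,"ry":0,"rz":0,"gripper":-0.3},
  {"dx":-15,"dy":-40,"dz":-10,"rx":0,"ry":0,"rz":0,"gripper":-0.1},
])

```text
clock: 17.85
tcp_pos: [0.6181, -0.0631, 0.3432]
orientation: [-1.53, 0.437, -0.429]
contact_force: [0.6, -0.2, -0.0]
grip_width: 0.0387
gripper_force: 0.0
```

```bash
python3 - <<'E'
from ik import *
st()
P=dict(PAR,zs=.35,L1=.5004,L2=.4934,L3=.3439,y0=-.0989,c=1.4849)
q=r.get_obs()['joints']
im=cv2.imread("pics/top0.png")
hsv=cv2.cvtColor(im,cv2.COLOR_BGR2HSV)
m=((hsv[...,1]<100)).astype(np.uint8)*255;m2=np.zeros_like(m);m2[180:245,145:190]=m[180:245,145:190]
ys,xs=np.nonzero(m2);W=ray("top",np.c_[xs,ys],.005)[:,:2];c=W.mean(0);u=np.linalg.svd(W-c)[2][0];u*=np.sign(u[0]);s=(W-c)@u
print('wrench',c,np.degrees(np.arctan2(u[1],u[0])),s.min(),s.max(),'mid',c+u*(s.min()+s.max())/2)
mid=c+u*(s.min()+s.max())/2
ang=np.arctan2(u[1],u[0])
for sg in(1,-1):
    yv=sg*np.array([-u[1],u[0],0]);R=Ro.from_matrix(np.c_[np.cross(yv,[0,0,-1]),yv,[0,0,-1]])
    k=[t for t in ik(np.r_[mid,.15],R,P,12,q) if t[0]<1e-5]; print(sg,[x.round(2).tolist() for c_,x in sorted(k,key=lambda t:abs(t[1]-q).max())[:2]])
    plan(np.r_[mid,.15],R)
E
```

```text
t 17.85 tcp [ 0.6181 -0.0631  0.3432] chest [-0.003  -0.0392  0.3432] grip 0.0387 0.0 F [ 0.6 -0.2 -0. ] q [ 1.26   0.812 -0.963  1.924 -1.192  1.034 -0.761]
axes in chest [[0.79, -0.01, 0.61], [-0.61, -0.0, 0.79], [-0.0, -1.0, -0.0]]
wrench [0.50857322 0.36304759] -16.812173529885413 -0.06984297030450617 0.06313816624993986 mid [0.50536411 0.36401722]
1 [[-0.39, 0.51, -0.43, 1.74, 0.26, 0.94, 0.37], [0.03, 0.75, -1.06, 1.74, 0.73, 1.1, 0.01]]
17 rows; turn/row [-0.9  7.   7. ]
[-18.8  11.4  18. ]
[-19.3  13.4  15.8]
[-19.4  15.6  13.7]
[-18.8  17.7  11.6]
[-17.8  19.8   9.6]
[-16.4  21.8   7.9]
[-14.4  23.6   6.3]
[-12.1  25.1   5.1]
[-9.5 26.4  4.2]
[-6.7 27.3  3.6]
[-3.8 27.9  3.4]
[-0.7 28.1  3.6]
[ 2.2 28.   4.1]
[ 5.1 27.5  5. ]
[ 7.7 26.6  6.2]
[10.1 25.4  7.7]
[12.1 23.9  9.4]
-1 [[-0.63, 0.48, -0.12, 1.74, 0.07, 0.92, -2.63], [-0.73, 0.48, 0.01, 1.74, -0.01, 0.92, -2.57]]
9 rows; turn/row [-9.9 -1.3 -1.3]
[-35.5  21.5  33.9]
[-35.1  14.4  37.8]
[-34.5   6.8  40.4]
[-33.6  -1.1  41.7]
[-32.6  -9.1  41.6]
[-31.4 -16.9  40. ]
[-30.1 -24.3  37.1]
[-28.6 -31.   33. ]
[-27.2 -36.9  27.7]
```

Request:
step_arm([
  {"dx":-18.8,"dy":11.4,"dz":18,"rx":-0.9,"ry":7,"rz":7,"gripper":0},
  {"dx":-19.3,"dy":13.4,"dz":15.8,"rx":-0.9,"ry":7,"rz":7,"gripper":0},
  {"dx":-19.4,"dy":15.6,"dz":13.7,"rx":-0.9,"ry":7,"rz":7,"gripper":0},
  {"dx":-18.8,"dy":17.7,"dz":11.6,"rx":-0.9,"ry":7,"rz":7,"gripper":0},
  {"dx":-17.8,"dy":19.8,"dz":9.6,"rx":-0.9,"ry":7,"rz":7,"gripper":0},
  {"dx":-16.4,"dy":21.8,"dz":7.9,"rx":-0.9,"ry":7,"rz":7,"gripper":0},
  {"dx":-14.4,"dy":23.6,"dz":6.3,"rx":-0.9,"ry":7,"rz":7,"gripper":0},
  {"dx":-12,"dy":25,"dz":5,"rx":-0.9,"ry":7,"rz":7,"gripper":0},
])

```text
clock: 18.85
tcp_pos: [0.5566, -0.0522, 0.244]
orientation: [-1.271, 1.709, -0.109]
contact_force: [0.2, -0.6, 0.4]
grip_width: 0.0425
gripper_force: 0.0
```

```bash
python3 - <<'E'
from h import *
st()
yv=Ro.from_euler('z',-16.8,degrees=True).apply([0,1,0]);R=Ro.from_matrix(np.c_[np.cross(yv,[0,0,-1]),yv,[0,0,-1]])
plan([.5054,.364,.12],R,8)
E
```

```text
t 18.85 tcp [ 0.5566 -0.0522  0.244 ] chest [-0.063  -0.0219  0.244 ] grip 0.0425 0.0 F [ 0.2 -0.6  0.4] q [ 1.56   0.618 -1.408  2.3   -1.367  0.169 -1.711]
axes in chest [[-0.07, -0.64, 0.77], [-0.77, 0.52, 0.36], [-0.63, -0.57, -0.53]]
8 rows; turn/row [ 0.4  8.  10.2]
[-30.6  36.7  26.5]
[-27.   42.   22.2]
[-21.9  46.6  18.4]
[-15.7  50.1  15.4]
[-8.5 52.3 13.3]
[-0.9 53.3 12.3]
[ 6.9 52.8 12.3]
[14.3 51.  13.4]
```

```bash
python3 - <<'E'
from ik import *
o=r.get_obs();q=o['joints'];R0=Ro.from_rotvec(o['orientation']);z=R0.apply([0,0,1])
ax=np.cross(z,[0,0,-1]);a=np.arcsin(np.linalg.norm(ax));R=Ro.from_rotvec(ax/np.linalg.norm(ax)*a)*R0
print(R.as_matrix().round(2).tolist(),np.degrees(a))
P=dict(PAR,zs=.35,L1=.5004,L2=.4934,L3=.3439,y0=-.0989,c=1.4849)
for pos in([.55,.1,.3],[.5,.25,.3]):
    k=[t for t in ik(np.array(pos),R,P,12,q) if t[0]<1e-5]; print([x.round(2).tolist() for c_,x in sorted(k,key=lambda t:abs(t[1]-q).max())[:2]])
plan([.55,.08,.32],R,7)
E
```

```text
[[-0.29, -0.96, -0.0], [-0.96, 0.29, -0.0], [0.0, 0.0, -1.0]] 58.07377742236845
[[0.65, 0.42, -1.18, 1.76, 0.41, 1.24, 2.22], [0.45, 0.31, -0.88, 1.76, 0.25, 1.19, 2.36]]
[[0.42, 0.49, -1.29, 1.76, 0.5, 1.27, 1.87], [-0.41, 0.22, -0.18, 1.76, 0.04, 1.16, 2.26]]
7 rows; turn/row [-5.5  6.2  0. ]
[-21.5   3.    1.9]
[-21.6   2.9  -0.1]
[-21.5   3.1  -2.2]
[-21.1   3.4  -4.2]
[-20.6   3.9  -6.1]
[-19.8   4.5  -7.8]
[-18.9   5.4  -9.4]
```

Request:
step_arm([
  {"dx":0,"dy":0,"dz":0,"rx":0,"ry":0,"rz":-10.6,"gripper":0},
  {"dx":0,"dy":0,"dz":0,"rx":0,"ry":0,"rz":-10.6,"gripper":0},
  {"dx":0,"dy":0,"dz":0,"rx":0,"ry":0,"rz":-10.6,"gripper":0},
  {"dx":0,"dy":0,"dz":0,"rx":0,"ry":0,"rz":-10.6,"gripper":0},
  {"dx":0,"dy":0,"dz":0,"rx":0,"ry":0,"rz":-10.6,"gripper":0},
  {"dx":0,"dy":0,"dz":0,"rx":0,"ry":0,"rz":-10.6,"gripper":0},
  {"dx":0,"dy":0,"dz":0,"rx":0,"ry":0,"rz":-10.6,"gripper":0},
  {"dx":0,"dy":0,"dz":0,"rx":0,"ry":0,"rz":-10.6,"gripper":0},
  {"dx":0,"dy":0,"dz":0,"rx":0,"ry":0,"rz":-10.6,"gripper":0},
  {"dx":0,"dy":0,"dz":0,"rx":0,"ry":0,"rz":-10.6,"gripper":0},
])

```text
clock: 20.1
tcp_pos: [0.5566, -0.0507, 0.244]
orientation: [-2.373, -0.002, -1.126]
contact_force: [-0.1, 0.2, -0.0]
grip_width: 0.0426
gripper_force: 0.0
```

```bash
python3 - <<'E'
from ik import *
st()
P=dict(PAR,zs=.35,L1=.5004,L2=.4934,L3=.3439,y0=-.0989,c=1.4849)
o=r.get_obs();q=o['joints']
for ang in(-16.8,-50,20):
    yv=Ro.from_euler('z',ang,degrees=True).apply([0,1,0]);R=Ro.from_matrix(np.c_[np.cross(yv,[0,0,-1]),yv,[0,0,-1]])
    k=[t for t in ik(np.array([.52,.15,.3]),R,P,12,q) if t[0]<1e-5]; print(ang,[x.round(2).tolist() for c_,x in sorted(k,key=lambda t:abs(t[1]-q).max())[:2]])
    plan([.52,.15,.3],R)
E
```

```text
t 20.1 tcp [ 0.5566 -0.0507  0.244 ] chest [-0.0629 -0.0204  0.244 ] grip 0.0426 0.0 F [-0.1  0.2 -0. ] q [ 1.558  0.622 -1.409  2.3   -1.366  0.169  0.152]
axes in chest [[0.63, 0.12, 0.77], [-0.28, -0.89, 0.37], [0.72, -0.44, -0.53]]
-16.8 [[0.35, 0.25, -0.85, 1.8, 0.21, 1.17, 0.73], [-0.3, 0.18, -0.09, 1.81, 0.02, 1.15, 0.89]]
16 rows; turn/row [ 3.9 -3.3 -9. ]
[ -1.6 -13.    2.1]
[  0.6 -12.9   3. ]
[  2.8 -12.4   3.8]
[  4.9 -11.5   4.3]
[  6.9 -10.3   4.8]
[ 8.6 -8.7  5. ]
[10.1 -6.9  5. ]
[11.3 -4.9  4.7]
[12.2 -2.7  4.3]
[12.7 -0.5  3.7]
[12.8  1.7  3. ]
[12.5  3.9  2.1]
[11.8  5.9  1. ]
[10.7  7.7 -0.1]
[ 9.4  9.3 -1.2]
[ 7.7 10.5 -2.4]
-50 [[-0.07, 0.19, -0.35, 1.8, 0.07, 1.16, 0.27], [0.59, 0.38, -1.19, 1.8, 0.37, 1.22, -0.0]]
14 rows; turn/row [ 2.8 -4.3 -8.3]
[ -1.8 -14.8   2.4]
[  0.5 -14.8   3.2]
[  2.9 -14.3   3.7]
[  5.2 -13.6   4.1]
[  7.4 -12.4   4.3]
[  9.5 -11.    4.2]
[11.2 -9.3  4. ]
[12.7 -7.4  3.5]
[13.9 -5.3  2.8]
[14.7 -3.1  2. ]
[15.1 -0.8  0.9]
[15.1  1.4 -0.2]
[14.6  3.5 -1.4]
[13.8  5.5 -2.7]
20 [[-0.08, 0.19, -0.34, 1.8, 0.07, 1.16, 1.49], [0.47, 0.3, -1.02, 1.8, 0.27, 1.19, 1.31]]
16 rows; turn/row [-4.7  1.8  8.8]
[ -1.6 -13.    2.1]
[ -3.6 -12.7   1. ]
[ -5.5 -12.   -0.2]
[ -7.3 -10.9  -1.3]
[-8.8 -9.5 -2.4]
[-10.1  -7.8  -3.4]
[-11.   -5.9  -4.3]
[-11.6  -3.8  -5.1]
[-11.8  -1.5  -5.7]
[-11.7   0.8  -6.1]
[-11.2   3.1  -6.3]
[-10.4   5.3  -6.3]
[-9.2  7.3 -6.1]
[-7.7  9.1 -5.7]
[-6.  10.6 -5.1]
[-4.2 11.8 -4.4]
```

Request:
step_arm([
  {"dx":-1.6,"dy":-13,"dz":2,"rx":3.9,"ry":-3.3,"rz":-9,"gripper":0},
  {"dx":0.6,"dy":-13,"dz":3,"rx":3.9,"ry":-3.3,"rz":-9,"gripper":0},
  {"dx":2.8,"dy":-12.4,"dz":3.8,"rx":3.9,"ry":-3.3,"rz":-9,"gripper":0},
  {"dx":4.9,"dy":-11.5,"dz":4.3,"rx":3.9,"ry":-3.3,"rz":-9,"gripper":0},
  {"dx":6.9,"dy":-10.3,"dz":4.8,"rx":3.9,"ry":-3.3,"rz":-9,"gripper":0},
  {"dx":8.6,"dy":-8.7,"dz":5,"rx":3.9,"ry":-3.3,"rz":-9,"gripper":0},
])

```text
clock: 20.85
tcp_pos: [0.5434, 0.0247, 0.2657]
orientation: [-2.141, -1.438, -0.909]
contact_force: [-0.7, -0.2, -1.0]
grip_width: 0.0425
gripper_force: 0.0
```

```bash
python3 - <<'E'
from h import *
st()
yv=Ro.from_euler('z',-16.8,degrees=True).apply([0,1,0]);R=Ro.from_matrix(np.c_[np.cross(yv,[0,0,-1]),yv,[0,0,-1]])
plan([.5054,.30,.25],R)
E
```

```text
t 20.85 tcp [0.5434 0.0247 0.2657] chest [-0.068   0.056   0.2657] grip 0.0425 0.0 F [-0.7 -0.2 -1. ] q [ 1.151  0.428 -1.066  2.004 -0.563  0.778  0.159]
axes in chest [[0.33, 0.88, 0.36], [0.63, -0.48, 0.61], [0.71, 0.03, -0.71]]
10 rows; turn/row [ 3.9 -3.3 -9. ]
[ 16.  -14.2  17.8]
[ 19.  -10.3  17.6]
[21.2 -5.9 17. ]
[22.7 -1.4 16. ]
[23.5  3.3 14.6]
[23.4  7.9 12.9]
[22.5 12.3 10.9]
[20.8 16.4  8.7]
[18.3 20.   6.4]
[15.2 23.   4. ]
```

Joints are comfortable again. Continue.

Request:
step_arm([
  {"dx":16,"dy":-14,"dz":17.8,"rx":3.9,"ry":-3.3,"rz":-9,"gripper":0},
  {"dx":19,"dy":-10,"dz":17.6,"rx":3.9,"ry":-3.3,"rz":-9,"gripper":0},
  {"dx":21,"dy":-6,"dz":17,"rx":3.9,"ry":-3.3,"rz":-9,"gripper":0},
  {"dx":22.7,"dy":-1.4,"dz":16,"rx":3.9,"ry":-3.3,"rz":-9,"gripper":0},
  {"dx":23.5,"dy":3.3,"dz":14.6,"rx":3.9,"ry":-3.3,"rz":-9,"gripper":0},
  {"dx":23.4,"dy":8,"dz":13,"rx":3.9,"ry":-3.3,"rz":-9,"gripper":0},
  {"dx":22.5,"dy":12.3,"dz":11,"rx":3.9,"ry":-3.3,"rz":-9,"gripper":0},
  {"dx":20.8,"dy":16.4,"dz":8.7,"rx":3.9,"ry":-3.3,"rz":-9,"gripper":0},
  {"dx":18.3,"dy":20,"dz":6.4,"rx":3.9,"ry":-3.3,"rz":-9,"gripper":0},
  {"dx":15,"dy":23,"dz":4,"rx":3.9,"ry":-3.3,"rz":-9,"gripper":0},
])

```text
clock: 22.1
tcp_pos: [0.5057, 0.3023, 0.2498]
orientation: [-0.452, -3.107, 0.009]
contact_force: [-0.1, -0.1, -0.7]
grip_width: 0.0429
gripper_force: 0.0
```

```bash
python3 - <<'E'
from h import *
st()
yv=Ro.from_euler('z',-16.8,degrees=True).apply([0,1,0]);R=Ro.from_matrix(np.c_[np.cross(yv,[0,0,-1]),yv,[0,0,-1]])
plan([.5054,.364,.08],R)
im=r.grab_frame("top");cv2.imwrite("pics/t5.png",im)
cv2.imwrite("pics/t5c.png",np.hstack([cv2.resize(im[100:230,230:390],None,fx=3,fy=3,interpolation=2),cv2.resize(im[165:295,135:215],None,fx=3,fy=3,interpolation=2)]))
E
```

```text
t 22.1 tcp [0.5057 0.3023 0.2498] chest [-0.0762  0.336   0.2498] grip 0.0429 0.0 F [-0.1 -0.1 -0.7] q [ 0.094  0.498 -1.01   1.685  0.447  1.218  0.258]
axes in chest [[-0.92, 0.38, -0.0], [0.38, 0.92, -0.01], [0.0, -0.01, -1.0]]
4 rows; turn/row [-0.1 -0.   0.1]
[ 4.4 15.  42.4]
[ 4.5 15.  42.4]
[ 4.5 14.9 42.4]
[ 4.5 14.8 42.4]
```

View pics/t5c.png

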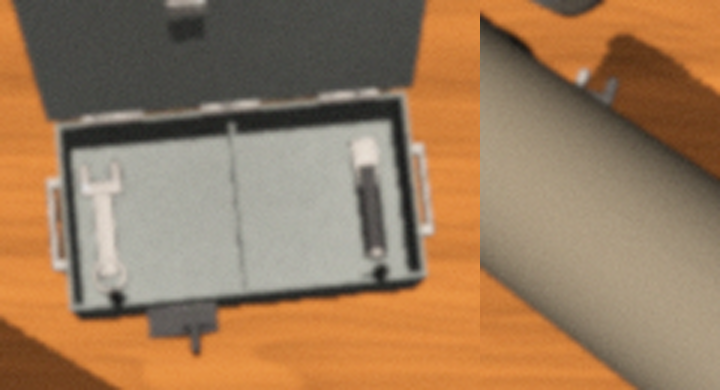

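```bash
python3 - <<'E'
from h import *
P=ray("top",[(160,231),(172,200),(162,228),(171,201)],.006)[:,:2]
for a,b in((0,1),(2,3)): d=P[b]-P[a];print(P[a],P[b],np.degrees(np.arctan2(d[1],d[0])))
Q=ray("top",[(255,205),(371.7,196),(249.3,141.7),(365,132.3)],.110)[:,:2]
print(Q.round(4),Q.mean(0),[np.degrees(np.arctan2(*(-(Q[i]-Q[i+1])[::1])) ) for i in(0,2)],np.linalg.norm(Q[0]-Q[1]),np.linalg.norm(Q[0]-Q[2]))
im=cv2.imread("pics/top0.png");hsv=cv2.cvtColor(im,cv2.COLOR_BGR2HSV)
m=np.zeros(im.shape[:2],np.uint8);m[180:245,145:190]=((hsv[...,1]<110)[180:245,145:190])
# per-slice centre of handle
u=np.array([np.cos(np.radians(-15)),np.sin(np.radians(-15))]);v=np.array([-u[1],u[0]])
ys,xs=np.nonzero(m);W=ray("top",np.c_[xs,ys],.006)[:,:2];s=W@u;t=W@v
sel=(abs(s-np.median(s))<.035);k,c=np.polyfit(s[sel],t[sel],1);print('handle angle',-15+np.degrees(np.arctan(k)),s.min(),s.max(),'mid',((s.min()+s.max())/2*u+(k*(s.min()+s.max())/2+c)*v))
E
```

```text
[0.45511808 0.37813075] [0.53968484 0.35008018] -18.35055005620677
[0.46324769 0.37317884] [0.53691696 0.35266051] -15.563553873454532
[[ 0.5162  0.1112]
 [ 0.5413 -0.1804]
 [ 0.678   0.1297]
 [ 0.7054 -0.1651]] [ 0.61021379 -0.02615788] [np.float64(175.07954487433824), np.float64(174.6903079712762)] 0.29266509785957806 0.16292532497222606
handle angle -17.146553999752044 0.327512963600433 0.4607444237753258 mid [0.50544295 0.36354243]
```

Request:
step_arm([
  {"dx":4.5,"dy":15,"dz":44,"rx":0,"ry":0,"rz":0,"gripper":0},
  {"dx":4.5,"dy":15,"dz":44,"rx":0,"ry":0,"rz":0,"gripper":0},
  {"dx":4.5,"dy":15,"dz":44,"rx":0,"ry":0,"rz":0,"gripper":0},
  {"dx":4.5,"dy":15,"dz":44,"rx":0,"ry":0,"rz":0.4,"gripper":0},
  {"dx":0,"dy":0,"dz":38,"rx":0,"ry":0,"rz":0,"gripper":0},
  {"dx":0,"dy":0,"dz":6,"rx":0,"ry":0,"rz":0,"gripper":0},
  {"dx":0,"dy":0,"dz":0,"rx":0,"ry":0,"rz":0,"gripper":0},
])

```text
clock: 23.02
tcp_pos: [0.5042, 0.3627, 0.0299]
orientation: [-0.469, -3.102, 0.008]
contact_force: [-0.3, 0.3, -0.2]
grip_width: 0.0426
gripper_force: 0.0
```

```bash
sed -i 's/^C0=.*/C0=np.array([.6125,-.025,0]);YAW=.097/' h.py; python3 - <<'E'
from h import *
st();o=r.get_obs();R=Ro.from_rotvec(o['orientation'])
print(R.inv().apply(np.array([.5054,.3637,0])-o['tcp_pos'])*1000, R.as_euler('zyx',degrees=True))
im=r.grab_frame("scene");p=proj("scene",[o['tcp_pos'],o['tcp_pos']+[0,0,.01]]);print(p)
x0,y0=int(p[0,0])-40,int(p[0,1])-45
for a in p: cv2.circle(im,tuple(int(b) for b in a.round()),0,(0,0,255),-1)
cv2.imwrite("pics/s6.png",cv2.resize(im[y0:y0+75,x0:x0+90],None,fx=8,fy=8,interpolation=0))
E
```

```text
t 23.02 tcp [0.5042 0.3627 0.0299] chest [-0.0702  0.3964  0.0299] grip 0.0426 0.0 F [-0.3  0.3 -0.2] q [-0.147  0.781 -0.819  1.778  0.708  0.912 -0.013]
axes in chest [[-0.92, 0.39, -0.01], [0.39, 0.92, -0.0], [0.0, -0.01, -1.0]]
[-0.9173325   1.46137921 29.84140444] [-162.80281105   -0.28979998  179.76419494]
[[419.96144614 163.81359017]
 [420.44417849 161.12831946]]
```

View pics/s6.png

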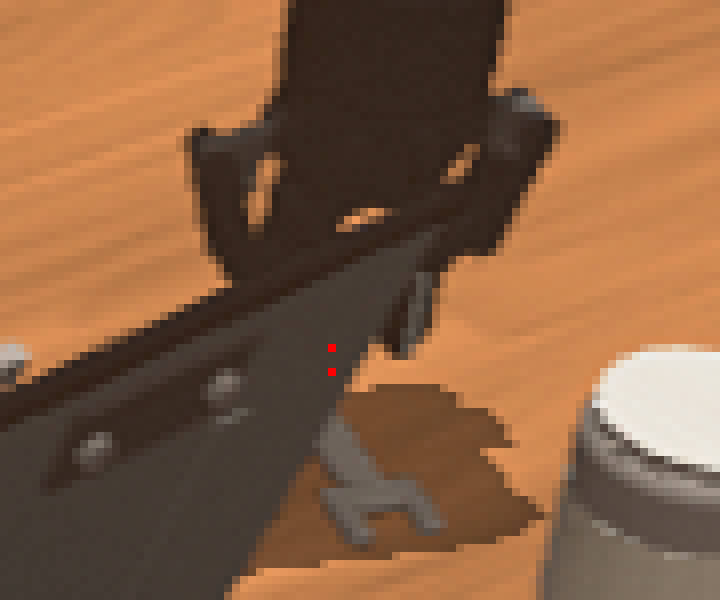

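The finger tip (crop 405,355) is still well above the bench, so the real tips do end short of the stated TCP. I descend by feel.

Request:
step_arm([
  {"dx":-0.9,"dy":1.5,"dz":10,"rx":0,"ry":0,"rz":0,"gripper":0},
  {"dx":0,"dy":0,"dz":10,"rx":0,"ry":0,"rz":0,"gripper":0},
  {"dx":0,"dy":0,"dz":6,"rx":0,"ry":0,"rz":0,"gripper":0},
])

```text
clock: 23.45
tcp_pos: [0.5046, 0.363, 0.0023]
orientation: [-0.467, -3.102, 0.011]
contact_force: [-0.3, 0.1, 0.3]
grip_width: 0.0427
gripper_force: 0.0
```

Request:
step_arm([
  {"dx":0,"dy":0,"dz":4,"rx":0,"ry":0,"rz":0,"gripper":0},
  {"dx":0,"dy":0,"dz":2,"rx":0,"ry":0,"rz":0,"gripper":0},
])

```text
clock: 23.7
tcp_pos: [0.5045, 0.3633, -0.0033]
orientation: [-0.467, -3.102, 0.01]
contact_force: [-0.3, 0.5, 0.8]
grip_width: 0.043
gripper_force: 0.0
```

Request:
step_arm([
  {"dx":0,"dy":0,"dz":2,"rx":0,"ry":0,"rz":0,"gripper":0},
  {"dx":0,"dy":0,"dz":1,"rx":0,"ry":0,"rz":0,"gripper":0},
])

```text
clock: 23.95
tcp_pos: [0.5047, 0.3634, -0.006]
orientation: [-0.467, -3.102, 0.01]
contact_force: [-0.2, -0.2, 0.4]
grip_width: 0.0429
gripper_force: 0.0
```

Request:
step_arm([
  {"dx":0,"dy":0,"dz":0,"rx":0,"ry":0,"rz":0,"gripper":-0.9},
  {"dx":0,"dy":0,"dz":0,"rx":0,"ry":0,"rz":0,"gripper":-0.9},
  {"dx":0,"dy":0,"dz":0,"rx":0,"ry":0,"rz":0,"gripper":-0.9},
  {"dx":0,"dy":0,"dz":0,"rx":0,"ry":0,"rz":0,"gripper":-0.9},
], grip_force=50)

```text
clock: 24.45
tcp_pos: [0.5048, 0.3637, -0.0056]
orientation: [-0.467, -3.102, 0.009]
contact_force: [-0.8, 0.2, 4.1]
grip_width: 0.0148
gripper_force: 49.3
```

```bash
python3 -c "
from h import *
st()"
```

```text
t 24.45 tcp [ 0.5048  0.3637 -0.0056] chest [-0.0696  0.3973 -0.0056] grip 0.0148 49.2553174495697 F [-0.8  0.2  4.1] q [-0.172  0.827 -0.784  1.785  0.752  0.865 -0.043]
axes in chest [[-0.92, 0.39, -0.01], [0.39, 0.92, -0.0], [0.0, -0.01, -1.0]]
```

Request:
step_arm([
  {"dx":0,"dy":0,"dz":-15,"rx":0,"ry":0,"rz":0,"gripper":-0.9},
  {"dx":0,"dy":0,"dz":-40,"rx":0,"ry":0,"rz":0,"gripper":-0.9},
  {"dx":0,"dy":0,"dz":-50,"rx":0,"ry":0,"rz":0,"gripper":-0.9},
  {"dx":0,"dy":0,"dz":-50,"rx":0,"ry":0,"rz":0,"gripper":-0.9},
  {"dx":0,"dy":0,"dz":-25,"rx":0,"ry":0,"rz":0,"gripper":-0.9},
])

```text
clock: 25.08
tcp_pos: [0.506, 0.3651, 0.1776]
orientation: [-0.467, -3.104, 0.006]
contact_force: [0.2, -0.1, -2.2]
grip_width: 0.015
gripper_force: 49.1
```

```bash
python3 - <<'E'
from h import *
st()
plan(ch([0,.05,.17]),tool(0,90,[0,1,0]),8)
E
```

```text
t 25.07 tcp [0.506  0.3651 0.1776] chest [-0.0682  0.3986  0.1776] grip 0.015 49.0792840719223 F [ 0.2 -0.1 -2.2] q [-0.069  0.618 -0.941  1.679  0.543  1.134  0.11 ]
axes in chest [[-0.92, 0.39, -0.0], [0.39, 0.92, -0.0], [0.0, -0.0, -1.0]]
8 rows; turn/row [-0.  -0.  -2.8]
[-24.7 -36.9   1.1]
[-22.8 -38.1   1. ]
[-20.9 -39.2   1. ]
[-18.9 -40.2   1. ]
[-16.9 -41.    1. ]
[-14.9 -41.8   1. ]
[-12.8 -42.5   1. ]
[-10.7 -43.1   1. ]
```

Request:
step_arm([
  {"dx":-24.7,"dy":-37,"dz":1,"rx":0,"ry":0,"rz":-2.8,"gripper":-0.9},
  {"dx":-22.8,"dy":-38,"dz":1,"rx":0,"ry":0,"rz":-2.8,"gripper":-0.9},
  {"dx":-21,"dy":-39,"dz":1,"rx":0,"ry":0,"rz":-2.8,"gripper":-0.9},
  {"dx":-19,"dy":-40,"dz":1,"rx":0,"ry":0,"rz":-2.8,"gripper":-0.9},
  {"dx":-17,"dy":-41,"dz":1,"rx":0,"ry":0,"rz":-2.8,"gripper":-0.9},
  {"dx":-15,"dy":-42,"dz":1,"rx":0,"ry":0,"rz":-2.8,"gripper":-0.9},
  {"dx":-12.8,"dy":-42.5,"dz":1,"rx":0,"ry":0,"rz":-2.8,"gripper":-0.9},
  {"dx":-10.7,"dy":-43,"dz":1,"rx":0,"ry":0,"rz":-2.8,"gripper":-0.9},
  {"dx":0,"dy":0,"dz":0,"rx":0,"ry":0,"rz":0,"gripper":-0.9},
])

```text
clock: 26.2
tcp_pos: [0.6076, 0.0182, 0.1667]
orientation: [0.132, -3.132, 0.012]
contact_force: [-0.9, 0.4, -2.2]
grip_width: 0.0148
gripper_force: 49.2
```

```bash
python3 - <<'E'
from h import *
st();plan(ch([0,.05,.026]),tool(0,90,[0,1,0]),4)
E
```

```text
t 26.2 tcp [0.6076 0.0182 0.1667] chest [-0.0007  0.0435  0.1667] grip 0.0148 49.20300006866455 F [-0.9  0.4 -2.2] q [ 0.577  0.641 -1.017  1.723  0.602  1.134  1.031]
axes in chest [[-1.0, 0.01, -0.01], [0.01, 1.0, -0.01], [0.01, -0.01, -1.0]]
4 rows; turn/row [-0.1 -0.1 -0.2]
[-0.4  1.9 35.2]
[-0.4  1.8 35.2]
[-0.3  1.7 35.2]
[-0.2  1.7 35.2]
```

Request:
step_arm([
  {"dx":-0.4,"dy":3,"dz":25,"rx":0,"ry":0,"rz":-0.4,"gripper":-0.9},
  {"dx":-0.4,"dy":3,"dz":25,"rx":0,"ry":0,"rz":-0.4,"gripper":-0.9},
  {"dx":0,"dy":0,"dz":25,"rx":0,"ry":0,"rz":0,"gripper":-0.9},
  {"dx":0,"dy":0,"dz":20,"rx":0,"ry":0,"rz":0,"gripper":-0.9},
])

```text
clock: 26.7
tcp_pos: [0.6056, 0.03, 0.0697]
orientation: [0.168, -3.129, 0.008]
contact_force: [1.1, -0.6, -1.7]
grip_width: 0.0148
gripper_force: 49.2
```

Request:
step_arm([
  {"dx":0,"dy":0,"dz":18,"rx":0,"ry":0,"rz":0,"gripper":-0.9},
  {"dx":0,"dy":0,"dz":12,"rx":0,"ry":0,"rz":0,"gripper":-0.9},
  {"dx":0,"dy":0,"dz":10,"rx":0,"ry":0,"rz":0,"gripper":-0.9},
  {"dx":0,"dy":0,"dz":3,"rx":0,"ry":0,"rz":0,"gripper":-0.9},
  {"dx":0,"dy":0,"dz":0,"rx":0,"ry":0,"rz":0,"gripper":-0.9},
])

```text
clock: 27.32
tcp_pos: [0.6067, 0.0293, 0.0295]
orientation: [0.166, -3.132, 0.008]
contact_force: [-0.2, -0.3, -2.5]
grip_width: 0.0151
gripper_force: 49.2
```

```bash
python3 -c "
from h import *
st()"
```

```text
t 27.32 tcp [0.6067 0.0293 0.0295] chest [-0.0005  0.0546  0.0295] grip 0.0151 49.19646978378296 F [-0.2 -0.3 -2.5] q [ 0.478  0.798 -0.894  1.81   0.773  0.933  0.909]
axes in chest [[-1.0, -0.01, -0.01], [-0.01, 1.0, -0.0], [0.01, -0.0, -1.0]]
```

Request:
step_arm([
  {"dx":0,"dy":0,"dz":3,"rx":0,"ry":0,"rz":0,"gripper":-0.9},
  {"dx":0,"dy":0,"dz":2,"rx":0,"ry":0,"rz":0,"gripper":-0.9},
  {"dx":0,"dy":0,"dz":0,"rx":0,"ry":0,"rz":0,"gripper":-0.9},
])

```text
clock: 27.7
tcp_pos: [0.6063, 0.0292, 0.0242]
orientation: [0.166, -3.131, 0.008]
contact_force: [-0.3, 0.3, -1.5]
grip_width: 0.0151
gripper_force: 49.2
```

Request:
step_arm([
  {"dx":0,"dy":0,"dz":0,"rx":0,"ry":0,"rz":0,"gripper":-0.2},
  {"dx":0,"dy":0,"dz":0,"rx":0,"ry":0,"rz":0,"gripper":-0.2},
  {"dx":0,"dy":0,"dz":-2,"rx":0,"ry":0,"rz":0,"gripper":-0.2},
  {"dx":0,"dy":0,"dz":-20,"rx":0,"ry":0,"rz":0,"gripper":-0.2},
  {"dx":0,"dy":0,"dz":-50,"rx":0,"ry":0,"rz":0,"gripper":-0.2},
  {"dx":0,"dy":0,"dz":-60,"rx":0,"ry":0,"rz":0,"gripper":-0.1},
  {"dx":0,"dy":0,"dz":-60,"rx":0,"ry":0,"rz":0,"gripper":0},
])

```text
clock: 28.58
tcp_pos: [0.6073, 0.0307, 0.2196]
orientation: [0.167, -3.132, 0.008]
contact_force: [1.5, -0.6, 0.4]
grip_width: 0.0426
gripper_force: 0.0
```

```bash
python3 - <<'E'
from h import *
st()
im=cv2.imread("pics/top0.png");hsv=cv2.cvtColor(im,cv2.COLOR_BGR2HSV)
# chisel: dark shank centreline
b=im.astype(int);sat=b[...,2]-b[...,0]
m=np.zeros(im.shape[:2],np.uint8);m[203:256,425:465]=(sat<45)[203:256,425:465]
ys,xs=np.nonzero(m);W=ray("top",np.c_[xs,ys],.010)[:,:2]
c=W.mean(0);u=np.linalg.svd(W-c)[2][0];u*=np.sign(u[0]);s=(W-c)@u;t=(W-c)@np.array([-u[1],u[0]])
print(c,np.degrees(np.arctan2(u[1],u[0])),s.min(),s.max(),'mid',c+u*(s.min()+s.max())/2,t.min(),t.max())
sel=abs(s+.015)<.04;k,_=np.polyfit(s[sel],t[sel],1);print('shank',np.degrees(np.arctan2(u[1],u[0])+np.arctan(k)))
E
```

```text
t 28.57 tcp [0.6073 0.0307 0.2196] chest [2.000e-04 5.590e-02 2.196e-01] grip 0.0426 0.0 F [ 1.5 -0.6  0.4] q [ 0.587  0.591 -1.06   1.672  0.548  1.215  1.074]
axes in chest [[-1.0, -0.01, -0.01], [-0.01, 1.0, -0.0], [0.01, -0.0, -1.0]]
[ 0.4765413  -0.38782104] 14.907063522626377 -0.06700033005222962 0.06577951009812073 mid [ 0.47595143 -0.38797807] -0.0117634002392338 0.01257544364141794
shank 14.500162306914506
```

```bash
python3 - <<'E'
from h import *
yv=Ro.from_euler('z',14.7,degrees=True).apply([0,1,0]);R=Ro.from_matrix(np.c_[np.cross(yv,[0,0,-1]),yv,[0,0,-1]])
plan([.476,-.388,.13],R,9)
im=r.grab_frame("top");cv2.imwrite("pics/t7.png",im)
E
```

```text
9 rows; turn/row [-0. -0. -1.]
[ 19.4 -44.7  10.3]
[ 20.2 -44.3  10.2]
[ 20.9 -44.   10.2]
[ 21.6 -43.6  10.2]
[ 22.4 -43.3  10.1]
[ 23.1 -42.9  10.1]
[ 23.8 -42.5  10.1]
[ 24.5 -42.1  10. ]
[ 25.2 -41.7  10. ]
```

Request:
step_arm([
  {"dx":19.4,"dy":-44.7,"dz":5,"rx":0,"ry":0,"rz":-1,"gripper":0},
  {"dx":20,"dy":-44.3,"dz":5,"rx":0,"ry":0,"rz":-1,"gripper":0},
  {"dx":21,"dy":-44,"dz":5,"rx":0,"ry":0,"rz":-1,"gripper":0},
  {"dx":21.6,"dy":-43.6,"dz":10,"rx":0,"ry":0,"rz":-1,"gripper":0},
  {"dx":22.4,"dy":-43.3,"dz":10,"rx":0,"ry":0,"rz":-1,"gripper":0},
  {"dx":23,"dy":-43,"dz":15,"rx":0,"ry":0,"rz":-1,"gripper":0},
  {"dx":23.8,"dy":-42.5,"dz":15,"rx":0,"ry":0,"rz":-1,"gripper":0},
  {"dx":24.5,"dy":-42,"dz":15,"rx":0,"ry":0,"rz":-1,"gripper":0},
  {"dx":25,"dy":-41.7,"dz":12,"rx":0,"ry":0,"rz":-1,"gripper":0},
  {"dx":0,"dy":0,"dz":0,"rx":0,"ry":0,"rz":0,"gripper":0},
])

```text
clock: 29.88
tcp_pos: [0.4745, -0.3938, 0.1265]
orientation: [0.399, -3.108, 0.008]
contact_force: [-0.2, 0.2, 0.3]
grip_width: 0.043
gripper_force: 0.0
```

```bash
python3 - <<'E'
from h import *
st()
yv=Ro.from_euler('z',14.7,degrees=True).apply([0,1,0]);R=Ro.from_matrix(np.c_[np.cross(yv,[0,0,-1]),yv,[0,0,-1]])
plan([.476,-.388,.02],R,4)
im=r.grab_frame("top");cv2.imwrite("pics/t8.png",im);cv2.imwrite("pics/t8c.png",np.hstack([cv2.resize(im[100:240,230:390],None,fx=3,fy=3,interpolation=2),cv2.resize(im[150:290,400:500],None,fx=3,fy=3,interpolation=2)]))
E
```

```text
t 29.88 tcp [ 0.4745 -0.3938  0.1265] chest [-0.1731 -0.3537  0.1265] grip 0.043 0.0 F [-0.2  0.2  0.3] q [ 1.287  0.709 -1.013  1.737  0.682  1.094  1.87 ]
axes in chest [[-0.99, -0.16, -0.01], [-0.16, 0.99, -0.01], [0.01, -0.0, -1.0]]
4 rows; turn/row [-0.1 -0.1 -0. ]
[-1.   1.4 26.6]
[-0.9  1.4 26.6]
[-0.8  1.4 26.6]
[-0.8  1.3 26.6]
```

View pics/t8c.png

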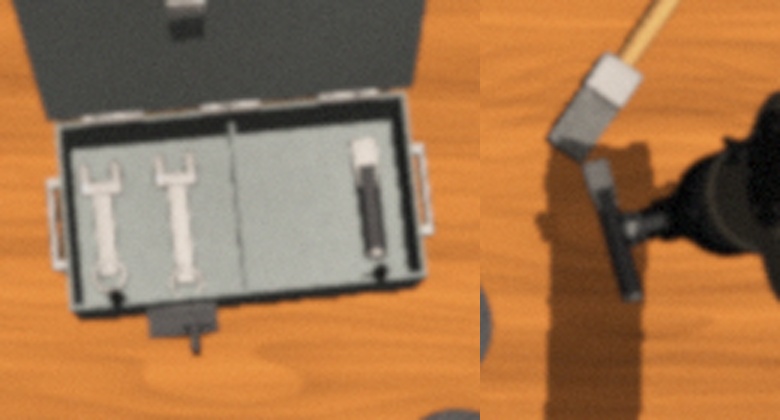

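The wrench lies flat in the left bay beside its like. The chisel is under the gripper, clear of the brush. I descend.

Request:
step_arm([
  {"dx":-1,"dy":1.4,"dz":30,"rx":0,"ry":0,"rz":0,"gripper":0},
  {"dx":-1,"dy":1.4,"dz":30,"rx":0,"ry":0,"rz":0,"gripper":0},
  {"dx":-0.8,"dy":1.4,"dz":30,"rx":0,"ry":0,"rz":0,"gripper":0},
  {"dx":-0.8,"dy":1.3,"dz":20,"rx":0,"ry":0,"rz":0,"gripper":0},
  {"dx":0,"dy":0,"dz":10,"rx":0,"ry":0,"rz":0,"gripper":0},
  {"dx":0,"dy":0,"dz":6,"rx":0,"ry":0,"rz":0,"gripper":0},
  {"dx":0,"dy":0,"dz":0,"rx":0,"ry":0,"rz":0,"gripper":0},
])

```text
clock: 30.8
tcp_pos: [0.479, -0.3833, 0.0016]
orientation: [0.411, -3.109, 0.008]
contact_force: [0.1, 0.7, 0.0]
grip_width: 0.0428
gripper_force: 0.0
```

Request:
step_arm([
  {"dx":0,"dy":0,"dz":1,"rx":0,"ry":0,"rz":0,"gripper":-0.9},
  {"dx":0,"dy":0,"dz":0,"rx":0,"ry":0,"rz":0,"gripper":-0.9},
  {"dx":0,"dy":0,"dz":0,"rx":0,"ry":0,"rz":0,"gripper":-0.9},
  {"dx":0,"dy":0,"dz":0,"rx":0,"ry":0,"rz":0,"gripper":-0.9},
], grip_force=60)

```text
clock: 31.3
tcp_pos: [0.4796, -0.3843, 0.0015]
orientation: [0.411, -3.11, 0.011]
contact_force: [-0.5, -1.6, 6.5]
grip_width: 0.0171
gripper_force: 58.7
```

```bash
python3 -c "
from h import *
st()"
```

```text
t 31.3 tcp [ 0.4796 -0.3843  0.0015] chest [-0.1671 -0.3448  0.0015] grip 0.0171 58.71394746041915 F [-0.5 -1.6  6.5] q [ 1.195  0.852 -0.891  1.805  0.843  0.915  1.745]
axes in chest [[-0.99, -0.16, -0.0], [-0.16, 0.99, -0.01], [0.01, -0.01, -1.0]]
```

Request:
step_arm([
  {"dx":0,"dy":0,"dz":-15,"rx":0,"ry":0,"rz":0,"gripper":-0.9},
  {"dx":0,"dy":0,"dz":-40,"rx":0,"ry":0,"rz":0,"gripper":-0.9},
  {"dx":0,"dy":0,"dz":-50,"rx":0,"ry":0,"rz":0,"gripper":-0.9},
  {"dx":0,"dy":0,"dz":-50,"rx":0,"ry":0,"rz":0,"gripper":-0.9},
  {"dx":0,"dy":0,"dz":-25,"rx":0,"ry":0,"rz":0,"gripper":-0.9},
])

```text
clock: 31.92
tcp_pos: [0.4805, -0.3818, 0.1837]
orientation: [0.413, -3.11, 0.01]
contact_force: [0.5, -0.0, -3.0]
grip_width: 0.017
gripper_force: 58.9
```

```bash
python3 - <<'E'
from h import *
st()
plan(ch([.004,-.052,.18]),tool(0,90,[0,1,0]),7)
E
```

```text
t 31.93 tcp [ 0.4805 -0.3818  0.1837] chest [-0.1659 -0.3423  0.1837] grip 0.017 58.930102586746216 F [ 0.5 -0.  -3. ] q [ 1.303  0.646 -1.064  1.699  0.617  1.171  1.904]
axes in chest [[-0.99, -0.17, -0.0], [-0.17, 0.99, -0.01], [0.0, -0.01, -1.0]]
7 rows; turn/row [-0.1 -0.   1.4]
[-30.8  36.9   0.2]
[-29.9  37.6   0.2]
[-29.   38.3   0.3]
[-28.1  39.    0.3]
[-27.2  39.6   0.4]
[-26.2  40.3   0.4]
[-25.3  40.9   0.5]
```

Request:
step_arm([
  {"dx":-30.8,"dy":37,"dz":0,"rx":0,"ry":0,"rz":1.4,"gripper":-0.9},
  {"dx":-30,"dy":37.6,"dz":0,"rx":0,"ry":0,"rz":1.4,"gripper":-0.9},
  {"dx":-29,"dy":38.3,"dz":0,"rx":0,"ry":0,"rz":1.4,"gripper":-0.9},
  {"dx":-28,"dy":39,"dz":0,"rx":0,"ry":0,"rz":1.4,"gripper":-0.9},
  {"dx":-27.2,"dy":39.6,"dz":0,"rx":0,"ry":0,"rz":1.4,"gripper":-0.9},
  {"dx":-26.2,"dy":40.3,"dz":0,"rx":0,"ry":0,"rz":1.4,"gripper":-0.9},
  {"dx":-25.3,"dy":41,"dz":0,"rx":0,"ry":0,"rz":1.4,"gripper":-0.9},
  {"dx":0,"dy":0,"dz":0,"rx":0,"ry":0,"rz":0,"gripper":-0.9},
])

```text
clock: 32.92
tcp_pos: [0.6217, -0.0704, 0.1789]
orientation: [0.157, -3.133, 0.003]
contact_force: [-0.3, -0.1, -2.2]
grip_width: 0.0171
gripper_force: 59.0
```

```bash
python3 - <<'E'
from h import *
st()
plan(ch([.004,-.052,.035]),tool(0,90,[0,1,0]),5)
E
```

```text
t 32.92 tcp [ 0.6217 -0.0704  0.1789] chest [ 0.0047 -0.0461  0.1789] grip 0.0171 59.046847969293594 F [-0.3 -0.1 -2.2] q [ 0.708  0.652 -1.015  1.671  0.597  1.166  1.207]
axes in chest [[-1.0, -0.0, -0.0], [-0.0, 1.0, -0.0], [0.0, -0.0, -1.0]]
5 rows; turn/row [-0.  -0.1  0. ]
[ 0.  -1.1 28.8]
[ 0.  -1.1 28.8]
[ 0.1 -1.2 28.8]
[ 0.1 -1.2 28.8]
[ 0.1 -1.2 28.8]
```

Request:
step_arm([
  {"dx":0,"dy":-1.2,"dz":28,"rx":0,"ry":0,"rz":0,"gripper":-0.9},
  {"dx":0,"dy":-1.2,"dz":28,"rx":0,"ry":0,"rz":0,"gripper":-0.9},
  {"dx":0,"dy":-1.2,"dz":28,"rx":0,"ry":0,"rz":0,"gripper":-0.9},
  {"dx":0,"dy":0,"dz":28,"rx":0,"ry":0,"rz":0,"gripper":-0.9},
  {"dx":0,"dy":0,"dz":20,"rx":0,"ry":0,"rz":0,"gripper":-0.9},
  {"dx":0,"dy":0,"dz":10,"rx":0,"ry":0,"rz":0,"gripper":-0.9},
  {"dx":0,"dy":0,"dz":0,"rx":0,"ry":0,"rz":0,"gripper":-0.9},
])

```text
clock: 33.8
tcp_pos: [0.6206, -0.0814, 0.0356]
orientation: [0.144, -3.132, 0.008]
contact_force: [0.3, -0.8, -1.8]
grip_width: 0.0174
gripper_force: 59.1
```

Request:
step_arm([
  {"dx":0,"dy":0,"dz":3,"rx":0,"ry":0,"rz":0,"gripper":-0.9},
  {"dx":0,"dy":0,"dz":1.5,"rx":0,"ry":0,"rz":0,"gripper":-0.9},
  {"dx":0,"dy":0,"dz":0,"rx":0,"ry":0,"rz":0,"gripper":-0.9},
])

```text
clock: 34.17
tcp_pos: [0.621, -0.0814, 0.0316]
orientation: [0.144, -3.133, 0.008]
contact_force: [-0.3, -0.4, -2.4]
grip_width: 0.0171
gripper_force: 59.0
```

```bash
python3 -c "
from h import *
st()"
```

```text
t 34.17 tcp [ 0.621  -0.0814  0.0316] chest [ 0.003  -0.0569  0.0316] grip 0.0171 59.04763162136078 F [-0.3 -0.4 -2.4] q [ 0.64   0.813 -0.884  1.763  0.767  0.955  1.094]
axes in chest [[-1.0, 0.01, -0.01], [0.01, 1.0, -0.01], [0.01, -0.01, -1.0]]
```

Lower 1.5 mm more, release, lift straight up and retreat.

Request:
step_arm([
  {"dx":0,"dy":0,"dz":1.5,"rx":0,"ry":0,"rz":0,"gripper":-0.9},
  {"dx":0,"dy":0,"dz":0,"rx":0,"ry":0,"rz":0,"gripper":-0.9},
  {"dx":0,"dy":0,"dz":0,"rx":0,"ry":0,"rz":0,"gripper":-0.15},
  {"dx":0,"dy":0,"dz":0,"rx":0,"ry":0,"rz":0,"gripper":-0.15},
  {"dx":0,"dy":0,"dz":-3,"rx":0,"ry":0,"rz":0,"gripper":-0.15},
  {"dx":0,"dy":0,"dz":-20,"rx":0,"ry":0,"rz":0,"gripper":-0.15},
  {"dx":0,"dy":0,"dz":-50,"rx":0,"ry":0,"rz":0,"gripper":-0.15},
  {"dx":0,"dy":0,"dz":-60,"rx":0,"ry":0,"rz":0,"gripper":-0.1},
  {"dx":0,"dy":0,"dz":-60,"rx":0,"ry":0,"rz":0,"gripper":0},
  {"dx":30,"dy":-40,"dz":-10,"rx":0,"ry":0,"rz":0,"gripper":0},
  {"dx":30,"dy":-50,"dz":0,"rx":0,"ry":0,"rz":0,"gripper":0},
  {"dx":30,"dy":-50,"dz":0,"rx":0,"ry":0,"rz":0,"gripper":0},
  {"dx":10,"dy":-50,"dz":0,"rx":0,"ry":0,"rz":0,"gripper":0},
  {"dx":0,"dy":0,"dz":0,"rx":0,"ry":0,"rz":0,"gripper":0},
])

```text
clock: 35.92
tcp_pos: [0.5384, -0.2843, 0.235]
orientation: [0.131, -3.133, 0.011]
contact_force: [0.4, 0.1, -0.6]
grip_width: 0.0423
gripper_force: 0.0
```

```bash
python3 - <<'E'
from h import *
st()
im=r.grab_frame("top");cv2.imwrite("pics/t9.png",im);a=cv2.imread("pics/top0.png")
d=cv2.absdiff(im,a).max(2)>40
for n,(x0,x1,y0,y1) in dict(tin=(130,185,128,175),brush=(420,470,140,200),disc=(358,406,233,282)).items(): print(n,d[y0:y1,x0:x1].mean())
b=im[100:210,240:385].astype(int);v=b.max(2)
bay=im[135:205,312:375]
x=cv2.resize(bay,None,fx=1,fy=1).max(2)
for row in x[::2]: print(''.join('#' if t<85 else ('o' if t>185 else '.') for t in row))
E
```

```text
t 35.92 tcp [ 0.5384 -0.2843  0.235 ] chest [-0.0989 -0.2509  0.235 ] grip 0.0423 0.0 F [ 0.4  0.1 -0.6] q [ 1.121  0.57  -1.056  1.657  0.53   1.234  1.601]
axes in chest [[-1.0, 0.01, -0.01], [0.01, 1.0, -0.01], [0.01, -0.01, -1.0]]
tin 0.0
brush 0.7653333333333333
disc 0.22108843537414966
......................##############################..ooooooooo
####################################################..ooooooooo
####################################################..ooooooooo
###########################......................###..ooooooooo
######...........................................###...oooooooo
....................................o.ooooo......####..oooooooo
...................................ooooooooo.....####..oooooooo
...............ooooooo.............oooooooooo.....###..oooooooo
.............ooooooooo.............oooooooooo.....####....ooooo
.............oooooooooo.............ooooooooo.....####....ooooo
..............oooooooo..............o.............####....ooooo
..............oooooooo.............................###.....oooo
.......................................
[... 732 characters left out ...]
...............##..##..............................###..oooo
..................##...#..............................###...ooo
..................###..#.........o....................####..ooo
..................###..#....................###........###..ooo
...................##..##.................#####.............ooo
...........................................####......####...ooo
.................................######################...ooooo
............#########################..............oooooooooooo
##################..............ooooooooooooooooooooooooooooooo
...........oooooooooooooooooooooooooooooooooooooooooooooooooooo
ooooooooooooooooooooooooooooooooooooooooooooooooooooooooooooooo
```

```bash
python3 -c "
from bench import r
print(r.hand_in())"
```

```text
the job is handed in; nothing more can be done
None
```

The job is handed in at about 36 s: catch pushed aside, lid open to its stop, wrench and chisel each in the bay with its like. Three caveats: one upward pull of about 10 N before the catch was clearly aside, brush and disc hidden by the arm in the final check (the tin had not moved), and 11 pictures viewed against the limit of 10.

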